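Fit a forming roll on the strip bender's driving dogs and close the keeper

ROBOT

A 7-joint arm with a two-finger parallel gripper is mounted at the origin on the work surface; the furniture and walls round the work are solid. World frame = base frame: x ahead of the robot, y to its left, z up, the work surface at z = 0. Lengths are in m, angles in rad, forces in N, time in s.
With the tool pointing down it reaches from about 0.425 to 0.95 m from the base axis. Payload 4.7 kg.
Tool frame: the origin (TCP) lies at the very end of the fingers, on their centre line; the grasp point (between the pads) lies 19 mm behind it; z points along the fingers, y is the direction in which the jaws open and shut (so a half turn about z gives the same grasp; the last joint's range is limited). The gripper opens to 87 mm and grips with 3 to 60 N. Pads are 19 mm wide; open, the fingers measure 117 mm over their backs; the gripper's body (75 mm by 190 mm) begins 51 mm behind the grasp point.
Start: joints at [-1.16, 0.469, -0.049, 1.532, 0.024, 1.141, -0.082], TCP at [0.287, 0.611, 0.189] pointing down, gripper open.
Joint ranges: [-2.59, 2.59], [-0.33, 1.99], [-1.39, 1.29], [0.1, 2.45], [-1.04, 4.18], [0.21, 1.99], [-2.66, 2.66]. Speed limits (rad/s): [2.57, 2.57, 3.14, 3.14, 3.14, 3.14, 3.14].

INTERFACE

Orientations are given as a unit quaternion [w, x, y, z].
In Python, from bench import read_state, cams, job, spotter gives the robot as it stands. The module is installed in compiled form; this text tells all that it offers.
- The arm moves only by the tool arm_command, never from a script. Its argument "plan" is a list of rows, each a list of 3 entries, a list of its own where there are three numbers: the shift along the tool's x, y, z in units of 40 mm (1.0 is 40 mm), then the turn about the tool's z in degrees, then the closure, from 0 (fully open) to 1 (shut). In form: [[[tx, ty, tz], twist, grip], ...]. A call has exactly 10 rows; each row is the pose to reach, as a shift and turn from the pose commanded when the call began, along the tool's axes at that moment; what a row does not reach only later rows make up. A row lasts 1/8 s, in which the tool goes at most 62.5 mm and 10.7 degrees, less where a joint would pass 70% of its speed; a pose out of reach is approached as far as the arm can. A call with a gripper value outside its range is refused whole. The fingers move at their own pace and stop on an object; "squeeze" is the grip in N (left out, the last holds). Time passes only in rows, so rows that repeat a pose let the fingers close, or fill a call up. It gives the time, the measured TCP pose, the force and the opening at its end, in the units of the state.
- read_state(): the state, without advancing time (a new reading comes with each control period).
- cams.camera(name): name is "side" or "top"; returns (picture, depth): 384x512x3 uint8, red, green, blue; 384x512 float32, m along the optical axis (not along the pixel's ray), 0 where there is no reading.
- cams.camera_info(name): a dict with "intrinsics" (3x3 intrinsics, pixels), "eye" and "orientation" of the camera in the world. Camera axes: x right, y down, z forward; pixel columns grow to the right and rows downward; lengths in m; the calibration is good to about 2 mm. A picture is of the moment at which its call begins. camera_info takes no time and is no camera call.
- job.finish_job(): hands the job in, once; it reports no verdict.
Trained networks look in the newest picture that a camera, given by its name, has taken for a name from the list of things; names that differ only in an ending like _2 or _b are one class to them, and where a whole thing is asked for, a point or a joint stands for the part that bears it (a point fixed in the world has none). Each returns a list of dicts, best first, with "p" (0 to 1); they miss things now and then, are a little off and sometimes report something else, mostly with a low value. They report only what shows in the picture. A call takes as long as a camera call. They do not tell look-alikes from the thing itself.
- spotter.trace(camera, query): "region" (384x512 bool, what is visible of it) and "extent" ([centre column, centre row, width, height] in pixels, round what is visible of it).
The state is a dict: "time_s": time; "joints": joint angles; "joint_velocities": joint speeds; "joint_torque": joint torques, N m; "tool_pos": TCP position; "ee_rot": TCP orientation; "force": force on the tool from outside, world axes, zero at the start; "wrist_torque": the same for the moment, N m; "finger_gap": opening from 0.0 (shut) to 1.0 (fully open).
Only numpy, scipy, OpenCV 4.12 (cv2) and the standard library are available. Lean on these libraries where they do the work, as an engineer would, in place of code of your own. Each camera call takes 0.05 s, during which the arm holds its last target.

TASK

Fit the small forming roll on the strip bender: lower it over the spindle, turn it under light pressure until the slot underneath finds the driving dogs, and let it down fully onto the flange without forcing it. The spindle is set to the angle of the next bend, so leave it at that setting: press lightly and stop turning as soon as the roll drops in. Then swing the keeper shut over the roll; the large roll stays where it stands.

Things in the scene. Friction and masses are not known exactly. Their poses are not given: they have to be found in the camera images.
- bender: Hand strip bender, bolted down: grey base plate 180 x 185 x 14 mm. Origin on the table surface under the upright spindle axis; z up, +x towards the fixed pressure roller (28 mm dia, axis 51 mm from the spindle, top 84 mm above the table), +y towards the post of the keeper (post axis 95 mm from the spindle axis, 130 mm tall).
- flange (a point): Point on the spindle axis at the top of the flat round flange (68 mm dia, 38 mm above the table), where the roll's underside must lie. Axes as the bender's. Across the flange lies a straight bar that makes the two driving dogs: 44 mm long over both, 8 mm wide, top 7 mm above the flange. Its direction is not measured: anywhere within 43 degrees either side of the bender's x axis.
- pilot_tip (a point): Top of the round pilot that stands on the spindle axis, 47 mm above the flange: 20 mm dia up to 40 mm above the flange, then a cone to 12 mm dia. Axes as the bender's; they do not turn with the spindle.
- spindle (a joint): How far the spindle with its dogs has been turned from its setting, rad, anticlockwise from above positive; 0 at the start. It says nothing of the dogs' direction. Only a drag of about 0.3 N m holds the setting: a roll turned while pressed on the dogs with much over 15 N, or turned on after it has dropped in, takes the spindle with it.
- keeper (a joint): Swing angle of the keeper, rad: 0 shut (arm lies along the bender's -y from its post, over the spindle axis, at an end stop), growing anticlockwise from above to 1.9 wide open; starts at 1.35 to 1.8 (arm roughly along the bender's +x). It stays where it is left (about 0.1 N m) and passes 3 mm over the boss of a fully seated roll, but not over one resting on the dogs.
- keeper_knob (a point): Top centre of the keeper's upright round black knob, 15 mm dia, 30 mm tall, its top 159 mm above the table, 115 mm from the post axis; the arm below it is 10 mm thick. Pinch it from above or push it. Its z is up, its -y points from post to knob.
- roll_small: Small forming roll, aluminium, 0.29 to 0.47 kg, standing on the table: 64 mm dia, 50 mm tall; on top a boss 46 mm dia, 28 mm tall (78 in all) with upright flats 30 mm across, 34 long, facing its +y and -y: grip there. 22 mm bore right through. Origin: centre of underside, z up. Underside: drive slot 12 mm wide, 9 deep, across the diameter along x. Strip notches down the rim at +x and -x.
- roll_large: Large forming roll, the same shape and height but 90 mm dia, with the same boss, standing near the small one; it is not used. Origin: centre of its underside.
There are look-alikes about, which are no part of the job. What is shaped like the roll_small but purple is not meant.

How it is judged:
At the end, for the whole second after the job is handed in: The small roll is on the spindle with its slot over the dogs and its underside on the flange (within 2 mm), upright, centred within 3 mm, at rest; the spindle is within 0.12 rad (7 degrees) of its setting; the keeper is shut (within 0.1 rad) over the roll (horizontal distance between roll_small and bender below 0.003 m and z of roll_small in the frame of bender between 0.035 and 0.04 m and angle between roll_small's own z axis and vertical below 0.05 rad and value of joint spindle between -0.12 and 0.12 rad and value of joint keeper below 0.1 rad and linear speed of roll_small below 0.01 m/s); the robot touches nothing.
It fails at once if the roll is forced: its contact forces on the bender add up to more than 60 N (contact force between roll_small and bender above 60 N).
It fails at once if the large roll is moved by more than 20 mm (distance of roll_large from where it was at the start of the episode above 0.02 m).
It also fails if it takes over 72 s, if anything falls off the work surface, if the arm or the gripper's body presses on something with over 40 N, if the wrist force passes 120 N, or if a joint passes its speed limit or range.

## Working session

There is one attempt and no reset: what is moved stays moved. The work goes in short steps, Python scripts to look and compute and a tool call to move; the robot and the scene stay as the last step left them, time stands still between calls to the robot, and variables do not carry over. Pictures are saved under pics/ and viewed, and the job is handed in when it is done.

Besides the shell and the picture viewer there is one more tool, called after "Request:" in YAML: its name, and indented under it one key for each argument. arm_command: Moves the arm, as the interface text tells. Its arguments: {"type":"object","properties":{"plan":{"type":"array","items":{"type":"array"}},"squeeze":{"type":"number"}},"required":["plan"]}

```bash
mkdir -p pics
cat > h.py <<'E'
import numpy as np, cv2
from bench import read_state, cams, job, spotter
from scipy.spatial.transform import Rotation as R
def rot(q): return R.from_quat([q[1],q[2],q[3],q[0]]).as_matrix()
def save(n,im): cv2.imwrite('pics/'+n+'.png',im[:,:,::-1])
def cloud(cam,d):
    i=cams.camera_info(cam); K=np.array(i['intrinsics']); 
    v,u=np.mgrid[:384,:512]
    P=np.stack([(u-K[0,2])/K[0,0]*d,(v-K[1,2])/K[1,1]*d,d],-1)
    return P@rot(i['orientation']).T+np.array(i['eye'])
E
python3 - <<'E'
from h import *
print(read_state())
for c in ['side','top']:
    im,d=cams.camera(c); save(c+'0',im); np.savez(c+'0.npz',im=im,d=d); i=cams.camera_info(c); print(c,i)
    for n in ['roll_small','roll_large','bender','keeper_knob','pilot_tip','flange','spindle','keeper']:
        try: print(n,[(round(r['p'],2),np.round(r['extent'])) for r in spotter.trace(c,n)])
        except Exception as e: print(n,e)
E
```

```text
{'time_s': 0.0, 'joints': array([-1.15986258,  0.469457  , -0.04860719,  1.53370754,  0.024112  ,
        1.14095031, -0.08230262]), 'joint_velocities': array([-5.92191825e-04, -6.14678087e-04, -5.12362283e-04,  1.06305644e-03,
       -7.49212607e-04, -9.90593487e-04, -1.37308399e-05]), 'joint_torque': array([-4.40659477e-06, -5.07965577e+01, -8.09798716e-02, -2.36155200e+01,
       -6.14592363e-02,  3.79610946e-02,  1.77085631e-04]), 'tool_pos': array([0.28711547, 0.6101633 , 0.18758326]), 'ee_rot': array([-1.74462223e-04,  2.18126319e-01,  9.75920064e-01, -9.52166489e-04]), 'force': array([-0.36955186,  0.07266548,  0.20927401]), 'wrist_torque': array([-0.02943253,  0.01218438,  0.00946947]), 'finger_gap': 1.001240906181533}
side {'intrinsics': array([[479.72949977,   0.        , 267.74185023],
       [  0.        , 479.72949977, 183.4446763 ],
       [  0.        ,   0.        ,   1.        ]]), 'eye': array([ 0.15554528, -1.06029158,  0.62743392]), 'orientation': array([-0.51711709,  0.84394518, -0.11479088,  0.08467289])}
roll_small [(0.92, array([290., 275.,  33.,  45.])), (0.7
[... 651 characters left out ...]
     ,   0.        ,   1.        ]]), 'eye': array([ 0.34917392, -0.05553354,  1.12094622]), 'orientation': array([ 0.02927528, -0.7015618 ,  0.7106868 , -0.04333905])}
roll_small [(0.97, array([353., 201.,  31.,  20.])), (0.75, array([252., 221.,  26.,  25.]))]
roll_large [(0.55, array([289., 179.,  38.,  34.]))]
bender [(0.56, array([188., 168.,  93.,  82.]))]
keeper_knob [(0.73, array([157., 156.,  21.,  54.])), (0.21, array([189., 169.,  89.,  82.]))]
pilot_tip [(0.58, array([187., 168.,  83.,  84.]))]
flange [(0.81, array([188., 168.,  88.,  80.]))]
spindle [(0.92, array([205., 183.,  27.,  24.])), (0.49, array([188., 167.,  88.,  78.]))]
keeper [(0.86, array([159., 155.,  24.,  56.]))]
```

Run:
```python
from h import *
a=np.load('side0.npz')['im'];b=np.load('top0.npz')['im']
save('s_c',cv2.resize(a[90:320,190:370],None,fx=3.2,fy=2.6,interpolation=3) if 0 else cv2.resize(a[90:310,180:400],None,fx=2.7,fy=2.7,interpolation=3))
save('t_c',cv2.resize(b[110:260,130:390],None,fx=3,fy=3,interpolation=3))
```

```text
(no output)
```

View pics/side0.png

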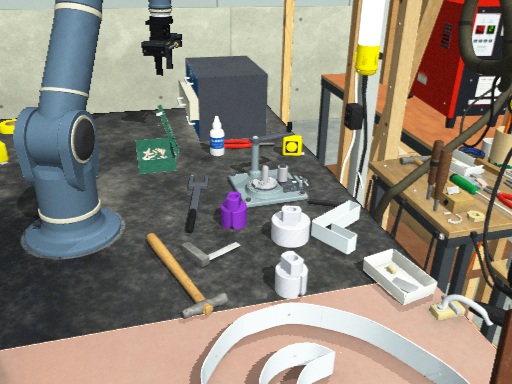

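View pics/s_c.png

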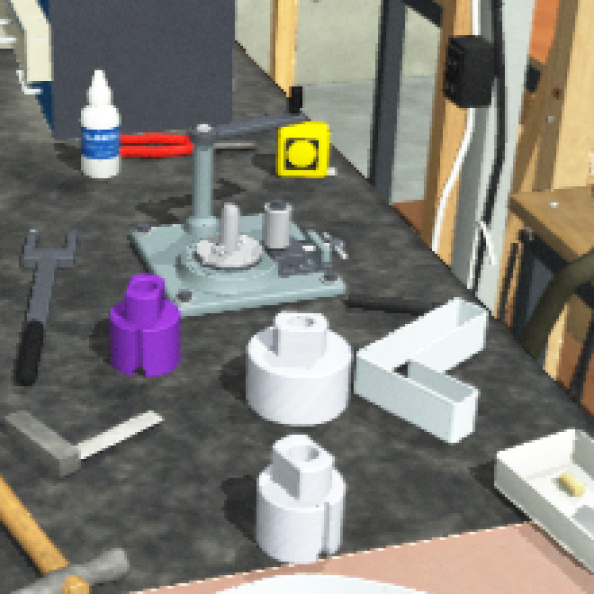

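View pics/t_c.png

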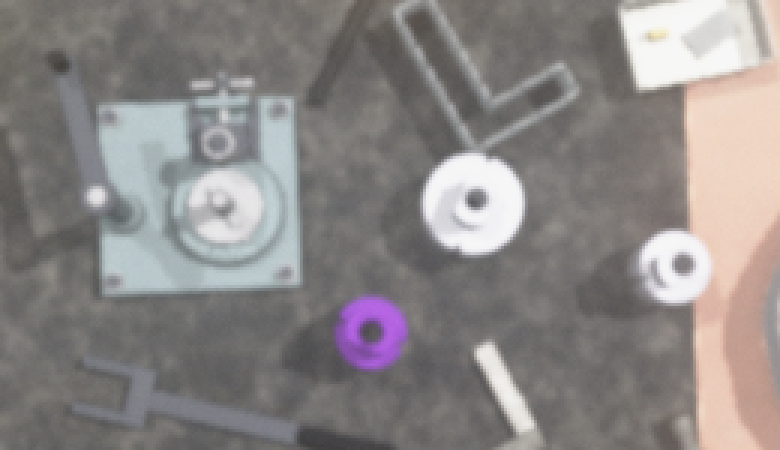

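View pics/top0.png

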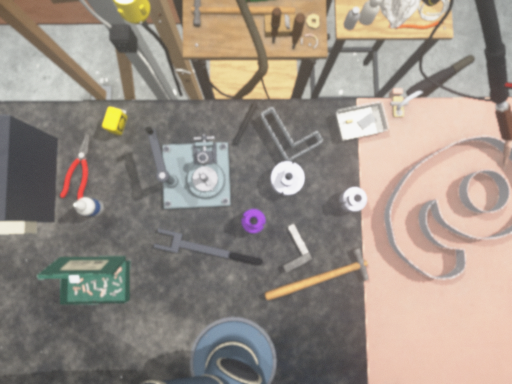

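The candidates are the white small roll (side 290,275; top 353,200), the purple copy (side 234,212; top 253,221) and the large white roll (side 290,226; top 289,179). I choose the white small one, which stands alone at the front. Next I measure it.

```bash
cat >> h.py <<'E'
from scipy.optimize import least_squares
def fitcirc(p,r=None):
    c=p.mean(0)
    if r: s=least_squares(lambda q:np.hypot(*(p-q).T)-r,c,loss='soft_l1',f_scale=.001)
    else: s=least_squares(lambda q:np.hypot(*(p-q[:2]).T)-q[2],[*c,.02],loss='soft_l1',f_scale=.001)
    return s.x
def proj(cam,p):
    i=cams.camera_info(cam);K=np.array(i['intrinsics']);q=(np.atleast_2d(p)-np.array(i['eye']))@rot(i['orientation'])
    return (q@K.T)[:,:2]/q[:,2:]
E
python3 - <<'E'
from h import *
C={c:(np.load(c+'0.npz')['im'],cloud(c,np.load(c+'0.npz')['d'])) for c in ['side','top']}
for c in C:
    im,P=C[c]
    print(c,'table z', [np.round(P[v,u],4) for v,u in ([(240,150)] if c=='side' else [(230,330),(100,220),(240,150)])])
def box(c,e,zl,zh):
    P=C[c][1]; x0,x1,y0,y1=e; Q=P[y0:y1,x0:x1].reshape(-1,3); return Q[(Q[:,2]>zl)&(Q[:,2]<zh)]
for nm,es,et in [('small',(270,312,250,302),(335,372,186,216)),('large',(266,314,200,252),(268,310,160,200)),('purple',(218,250,190,232),(238,268,206,236))]:
    for c,e in [('side',es),('top',et)]:
        Q=box(c,e,.02,.1); print(nm,c,len(Q),'zmax',np.percentile(Q[:,2],[50,90,98]))
        T=Q[Q[:,2]>.072]; print('  top',len(T),T.mean(0) if len(T) else '')
        S=Q[(Q[:,2]>.008)&(Q[:,2]<.045)]
        if len(S)>5: print('  side circ',fitcirc(S[:,:2]), fitcirc(S[:,:2],.032 if nm!='large' else .045))
        S=Q[(Q[:,2]>.046)&(Q[:,2]<.055)]
        if len(S)>5: print('  shoulder mean',S.mean(0))
# bender
for c,e in [('side',(225,315,125,210)),('top',(140,235,115,215))]:
    Q=box(c,e,-.02,.2)
    for zl,zh,n in [(.145,.165,'knob'),(.118,.135,'arm'),(.075,.09,'tips'),(.008,.02,'plate'),(.03,.05,'flange')]:
        S=Q[(Q[:,2]>zl)&(Q[:,2]<zh)]
        print(c,n,len(S),S.mean(0) if len(S) else '', S.min(0) if len(S) else '',S.max(0) if len(S) else '')
E
```

```text
side table z [array([ 0.1704, -0.1165,  0.0183])]
top table z [array([ 0.347 , -0.2749,  0.0009]), array([ 7.246e-01,  3.150e-02, -5.000e-04]), array([0.3264, 0.2264, 0.0014])]
small side 1012 zmax [0.0497062  0.07631499 0.07808527]
  top 193 [ 0.42965436 -0.33801986  0.07609818]
  side circ [ 0.43030643 -0.3349552   0.03175886] [ 0.43040787 -0.33468197]
  shoulder mean [ 0.4231178  -0.34727064  0.0495496 ]
small top 479 zmax [0.05125336 0.07816105 0.08035172]
  top 135 [ 0.42985857 -0.33399219  0.07747337]
  side circ [ 0.42573637 -0.32440935  0.02242516] [ 0.42971318 -0.33461175]
  shoulder mean [ 0.42797883 -0.33111605  0.05010683]
large side 1111 zmax [0.04876287 0.07425043 0.07784929]
  top 142 [ 0.48672057 -0.16422791  0.07609921]
  side circ [ 0.49214685 -0.15176213  0.04700637] [ 0.49109828 -0.15389318]
  shoulder mean [ 0.48543642 -0.16812095  0.04931393]
large top 852 zmax [0.05045759 0.07705746 0.07987781]
  top 133 [ 0.48905383 -0.15377415  0.0776084 ]
  side circ [ 0.47397685 -0.14566476  0.02889962] [ 0.49731037 -0.13588808]
  shoulder mean [ 0.48821515 -0.15319945  0.0
[... 979 characters left out ...]
.53018951 0.20391008 0.03899401] [ 0.35429591 -0.08352187  0.03000529] [0.68191496 0.49893918 0.0499792 ]
top knob 38 [0.59722061 0.19379981 0.1572793 ] [0.59085789 0.18724893 0.14580396] [0.60462983 0.20085634 0.16353462]
top arm 485 [0.53344699 0.17714323 0.12954704] [0.47192899 0.14996433 0.12058723] [0.6069991  0.20612916 0.13499287]
top tips 140 [0.52019364 0.07983157 0.08139719] [0.47673889 0.05996668 0.0750276 ] [0.55429602 0.16778961 0.08987457]
top plate 2518 [0.50126919 0.10725092 0.01442366] [ 0.41339389 -0.00856269  0.00806147] [0.60077347 0.19448028 0.01998259]
top flange 744 [0.50953959 0.07357725 0.03628843] [0.44123889 0.02163599 0.03000509] [0.61446597 0.17749664 0.04956955]
```

Run:
```python
from h import *
C={c:(np.load(c+'0.npz')['im'],cloud(c,np.load(c+'0.npz')['d'])) for c in ['side','top']}
im,P=C['top']
# plate: colour region via flatness z .008-.02
m=((P[:,:,2]>.008)&(P[:,:,2]<.06)).astype(np.uint8); 
m2=np.zeros_like(m); m2[130:215,155:235]=m[130:215,155:235]
m2=cv2.morphologyEx(m2,cv2.MORPH_OPEN,np.ones((3,3)))
Q=P[(m2>0)&(P[:,:,2]<.02)][:,:2]
r=cv2.minAreaRect(Q.astype(np.float32)); print('plate rect',r, cv2.boxPoints(r))
for c in C:
    Q=C[c][1].reshape(-1,3)
    for n,ctr in [('pilot',(.498,.081)),('roller',(.55,.073)),('flange',(.498,.081))]:
        rr=.03 if n!='flange' else .04
        S=Q[np.hypot(Q[:,0]-ctr[0],Q[:,1]-ctr[1])<rr]
        if n=='flange': S=S[(S[:,2]>.034)&(S[:,2]<.052)]
        else: S=S[(S[:,2]>.055)&(S[:,2]<.095)]
        print(c,n,len(S),S.mean(0).round(4),S.max(0).round(4),fitcirc(S[:,:2],.01 if n=='pilot' else .014 if n=='roller' else .034))
        if n!='flange':
            T=S[S[:,2]>.079]; print('   hi',len(T),T.mean(0).round(4))
# close crops
a,b=C['side'][0],C['top'][0]
big=lambda x:cv2.resize(x,None,fx=9,fy=9,interpolation=2)
save('fl_t',big(b[150:208,170:235])); save('fl_s',big(a[150:210,225:305]))
save('ro_t',big(b[180:220,333:375])); save('ro_s',big(a[245:305,262:318]))
```

```text
plate rect ((0.5048305988311768, 0.09932156652212143), (0.17992645502090454, 0.18528051674365997), 2.0111610889434814) [[0.41167164 0.18874757]
 [0.4181739  0.00358119]
 [0.59798956 0.00989556]
 [0.5914873  0.19506195]]
side pilot 82 [0.4902 0.0654 0.0712] [0.5017 0.0805 0.086 ] [0.49243829 0.07159597]
   hi 22 [0.492  0.0682 0.0816]
side roller 108 [0.5406 0.065  0.0701] [0.5566 0.0769 0.0852] [0.54335523 0.07464325]
   hi 19 [0.5414 0.0693 0.0815]
side flange 198 [0.4951 0.067  0.0395] [0.5331 0.1016 0.0513] [0.49959826 0.0897811 ]
top pilot 54 [0.4894 0.0695 0.0801] [0.5004 0.0785 0.0889] [0.49184855 0.07186806]
   hi 42 [0.4902 0.0705 0.0838]
top roller 102 [0.5399 0.0714 0.0769] [0.5543 0.0843 0.0878] [0.54232203 0.07375133]
   hi 45 [0.5429 0.072  0.0819]
top flange 380 [0.4925 0.0728 0.0389] [0.5324 0.1033 0.0496] [0.49865122 0.07962653]
```

View pics/fl_t.png

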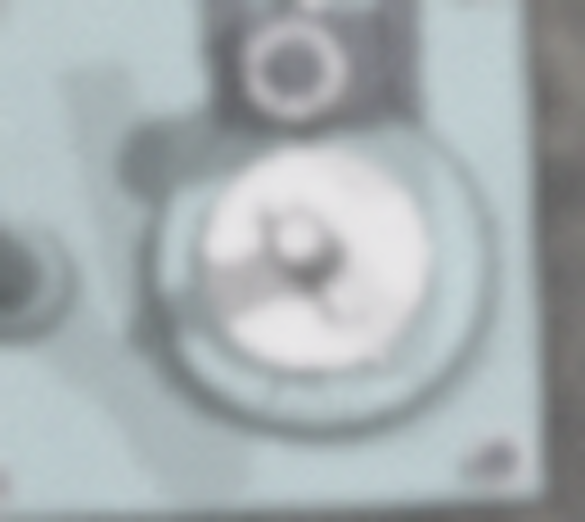

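View pics/fl_s.png

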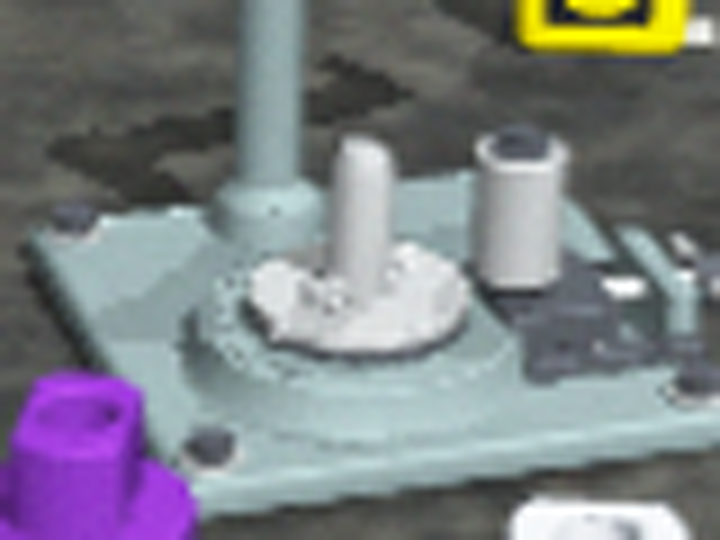

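View pics/ro_t.png

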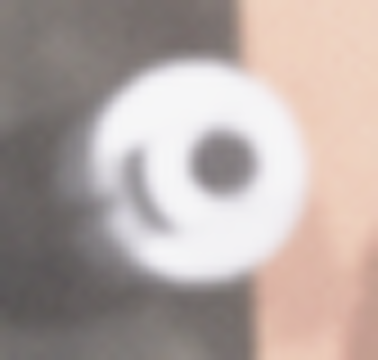

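View pics/ro_s.png

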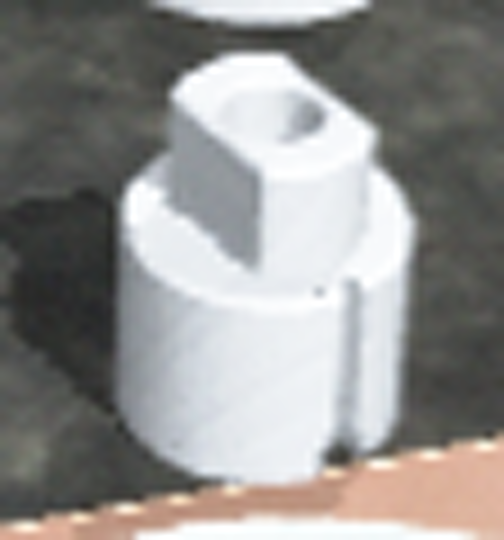

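```bash
python3 - <<'E'
from h import *
C={c:(np.load(c+'0.npz')['im'],cloud(c,np.load(c+'0.npz')['d'])) for c in ['side','top']}
c0=np.array([.4915,.0715])
for c in C:
    Q=C[c][1].reshape(-1,3); r=np.hypot(*(Q[:,:2]-c0).T)
    S=Q[(r<.033)&(Q[:,2]>.0415)&(Q[:,2]<.049)&(r>.012)]
    print(c,len(S)); D=S[:,:2]-c0
    # axis angle weighted
    an=np.arctan2(D[:,1],D[:,0]); print('axial mean deg',np.degrees(.5*np.angle(np.exp(2j*an).mean())),abs(np.exp(2j*an).mean()))
    for s in S[np.argsort(an)]: print(np.round((s-[*c0,0])*1000,0),end=' ')
    print()
    # flange: outline fit
    # boss flats of small: shoulder points z .046-.055 within the roll
    cr=np.array([.4302,-.3346]); r=np.hypot(*(Q[:,:2]-cr).T)
    T=Q[(r<.03)&(Q[:,2]>.071)]
    best=[]
    for a in range(0,180,3):
        n=np.array([-np.sin(np.radians(a)),np.cos(np.radians(a))]); y=(T[:,:2]-cr)@n
        best.append((np.ptp(np.percentile(y,[4,96])),a,y.mean()))
    print(sorted(best)[:3])
    F=Q[(r<.03)&(Q[:,2]>.054)&(Q[:,2]<.071)]
    print('sidefaces',len(F)); 
    A=F[:,:2]-cr
    best=[]
    for a in range(-90,90,3):
        n=np.array([-np.sin(np.radians(a)),np.cos(np.radians(a))]); y=A@n
        best.append((np.mean(np.abs(y+.015)<.002),a))
    print(sorted(best)[-4:])
for cam,pts in [('side',None),('top',None)]:
    im=C[cam][0].copy(); im=cv2.resize(im,None,fx=8,fy=8,interpolation=2)
    t=np.linspace(0,2*np.pi,120)
    for cc,rad,z in [((.4915,.0715),.034,.038),((.4915,.0715),.006,.085),((.4302,-.3346),.032,.05),((.4302,-.3346),.011,.078)]:
        p=proj(cam,np.stack([cc[0]+rad*np.cos(t),cc[1]+rad*np.sin(t),z+0*t],1)); p=(p+.5)*8
        cv2.polylines(im,[p.astype(np.int32)],True,(255,0,0),1)
    uv=proj(cam,[.4915,.0715,.05])[0].astype(int); u,v=uv; save('ov_f_'+cam,im[(v-32)*8:(v+32)*8,(u-40)*8:(u+40)*8])
    uv=proj(cam,[.4302,-.3346,.05])[0].astype(int); u,v=uv; save('ov_r_'+cam,im[(v-32)*8:(v+32)*8,(u-35)*8:(u+35)*8])
E
cd pics; python3 -c "
import cv2,numpy as np
a=[cv2.imread('ov_%s_%s.png'%(x,y))[:, :560] for x in 'fr' for y in ['side','top']]
a=[cv2.resize(i,(400,300)) for i in a]
cv2.imwrite('ov.png',np.vstack([np.hstack(a[:2]),np.hstack(a[2:])]))"
```

```text
side 18
axial mean deg 41.596900867506015 0.6552668209457706
[-13.  -5.  42.] [-16.  -7.  44.] [-18. -12.  43.] [-21. -15.  42.] [-18. -15.  42.] [-15. -13.  43.] [-12. -12.  46.] [-13. -15.  44.] [ -9. -12.  42.] [ -4. -14.  46.] [ -1. -13.  48.] [  2. -12.  44.] [  5. -12.  47.] [19.  6. 42.] [16.  5. 43.] [20. 10. 44.] [17. 11. 44.] [15. 12. 43.] 
[(np.float64(0.02787430257596083), 108, np.float64(0.0020795942784847476)), (np.float64(0.028070988039489563), 111, np.float64(0.0022494796018559917)), (np.float64(0.02811821949721211), 105, np.float64(0.0019040089317470025))]
sidefaces 195
[(np.float64(0.37435897435897436), -75), (np.float64(0.39487179487179486), -66), (np.float64(0.4), -72), (np.float64(0.4256410256410256), -69)]
top 44
axial mean deg 30.941617579437093 0.3680059260093598
[-32.  -7.  42.] [-13.  -5.  45.] [-19.  -8.  48.] [-16.  -7.  43.] [-21. -10.  43.] [-19. -10.  45.] [-13.  -7.  44.] [-16. -10.  43.] [-19. -13.  46.] [-13. -10.  42.] [-16. -13.  46.] [-11. -11.  48.] [-14. -13.  48.] [-13. -15.  42.] [-13. -29.  42.] [-10. -23.  42.] [  1. -15.  42.] [  9. -29.  42.] [ 12. -24.  43.] [ 17. -26.  44.] [ 12. -13.  43.] [15. -7. 42.] [17. -7. 42.] [12. -5. 43.] [ 28. -10.  42.] [17. -2. 42.] [26. -2. 42.] [23.  6. 45.] [28.  9. 43.] [17.  6. 42.] [17.  9. 43.] [20. 12. 42.] [14.  9. 45.] [17. 11. 45.] [14. 11. 46.] [20. 20. 42.] [12. 12. 43.] [15. 17. 42.] [12. 23. 42.] [ 1. 31. 42.] [-4. 25. 42.] [-10.  28.  42.] [-15.  28.  44.] [-18.   9.  42.] 
[(np.float64(0.027517988908371135), 108, np.float64(0.00016158910972424313)), (np.float64(0.02766782341203036), 111, np.float64(0.0001301554052978466)), (np.float64(0.027882973168660632), 105, np.float64(0.00019257990963280526))]
sidefaces 37
[(np.float64(0.05405405405405406), -75), (np.float64(0.08108108108108109), -84), (np.float64(0.08108108108108109), -78), (np.float64(0.10810810810810811), -87)]
```

View pics/ov.png

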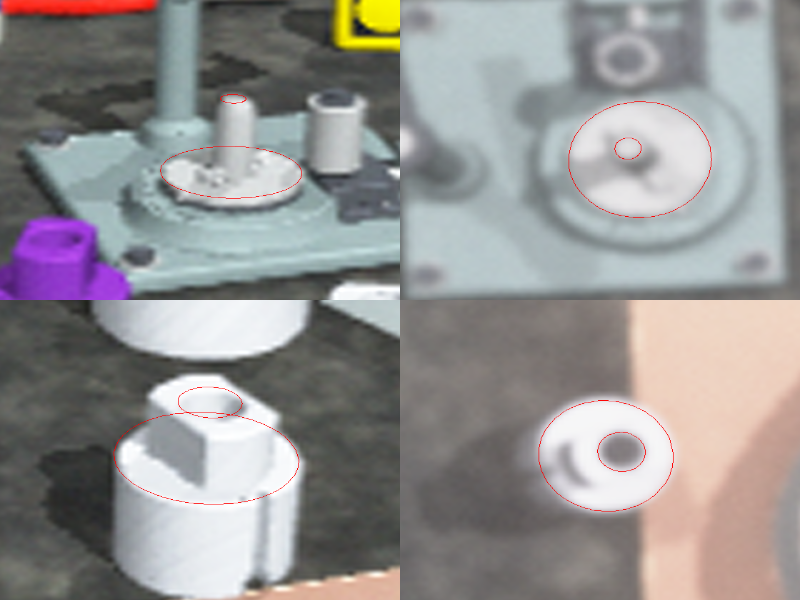

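```bash
cat >> h.py <<'E'
def delta(x,y,z,yaw_y=None):
    """shift in tool axes (units) & twist from measured pose to target; yaw_y = deg of tool y"""
    s=read_state(); M=rot(s['ee_rot']); d=M.T@(np.array([x,y,z])-s['tool_pos'])/.04
    ya=np.degrees(np.arctan2(M[1,1],M[0,1])); tw=None
    if yaw_y is not None: tw=-((yaw_y-ya+180)%360-180)
    print('tool',s['tool_pos'].round(4),'yaw_y',ya.round(2),'tilt',np.degrees(np.arccos(-M[2,2])).round(2),'t',round(s['time_s'],2),'F',np.round(s['force'],1),'gap',round(s['finger_gap'],3),'j',np.round(s['joints'],2))
    print('shift',d.round(3),'twist',tw)
E
python3 - <<'E'
from h import *
P=cloud('top',np.load('top0.npz')['d']); 
Pz=cloud('side',np.load('side0.npz')['d'])
Q=np.vstack([P.reshape(-1,3),Pz.reshape(-1,3)])
for x in np.arange(.7,.15,-.05):
    print('%.2f'%x,[ '%d'%(1000*max([0,*Q[(abs(Q[:,0]-x)<.025)&(abs(Q[:,1]-y)<.025)][:,2]])) for y in np.arange(.75,-.5,-.05)])
delta(.55,.15,.25,-20)
delta(.430,-.3345,.2,18)
E
```

```text
0.70 ['5', '2', '7', '5', '6', '6', '6', '6', '64', '64', '5', '6', '6', '7', '7', '6', '19', '43', '34', '6', '4', '34', '33', '33', '41']
0.65 ['0', '0', '2', '4', '7', '6', '6', '7', '67', '69', '6', '5', '7', '5', '6', '12', '18', '42', '43', '6', '5', '33', '17', '12', '35']
0.60 ['228', '229', '228', '228', '228', '231', '11', '16', '44', '60', '6', '163', '23', '37', '37', '26', '15', '42', '43', '45', '44', '35', '32', '34', '34']
0.55 ['228', '228', '227', '227', '228', '231', '18', '18', '5', '5', '7', '134', '132', '87', '87', '20', '6', '6', '54', '51', '16', '5', '4', '6', '6']
0.50 ['227', '228', '228', '228', '229', '231', '18', '18', '6', '7', '5', '134', '137', '85', '88', '32', '6', '54', '82', '73', '7', '6', '8', '6', '49']
0.45 ['227', '228', '228', '229', '228', '230', '16', '117', '113', '7', '5', '25', '132', '41', '47', '28', '5', '55', '81', '53', '4', '81', '82', '7', '51']
0.40 ['228', '228', '228', '228', '228', '230', '7', '132', '128', '6', '7', '25', '22', '17', '18', '25', '84', '81', '6', '7', '5', '80', '82', '7', '52']
0.35 ['147', '334', '334', '3
[... 249 characters left out ...]
', '7', '6', '25', '6', '53']
0.25 ['3', '3', '5', '453', '454', '336', '160', '161', '161', '159', '155', '7', '5', '6', '6', '21', '25', '23', '22', '22', '24', '24', '28', '7', '51']
0.20 ['2', '2', '7', '6', '334', '6', '47', '24', '29', '47', '44', '9', '5', '5', '7', '7', '7', '29', '31', '28', '27', '21', '21', '15', '6']
tool [0.2874 0.6108 0.1887] yaw_y 64.8 tilt 0.0 t 0.9 F [-0.3 -0.6  0.4] gap 0.998 j [-1.16  0.47 -0.05  1.53  0.02  1.14 -0.08]
shift [-10.846  -7.628  -1.534] twist 84.80309481140495
tool [0.2874 0.6108 0.1887] yaw_y 64.8 tilt 0.0 t 0.9 F [-0.3 -0.6  0.4] gap 0.998 j [-1.16  0.47 -0.05  1.53  0.02  1.14 -0.08]
shift [-13.288 -19.866  -0.284] twist 46.80309481140495
```

Run:
```python
from h import *
delta(.50,.15,.29,18)
```

```text
tool [0.2874 0.6108 0.1887] yaw_y 64.8 tilt 0.0 t 0.9 F [-0.3 -0.6  0.4] gap 0.998 j [-1.16  0.47 -0.05  1.53  0.02  1.14 -0.08]
shift [-9.715 -8.16  -2.534] twist 46.80309481140495
```

Request:
arm_command:
  plan:
    - [[0,0,-1.4],0,0]
    - [[0,0,-2.5],0,0]
    - [[-1,-0.84,-2.6],5,0]
    - [[-2,-1.7,-2.6],10,0]
    - [[-3,-2.55,-2.6],20,0]
    - [[-4.2,-3.5,-2.6],30,0]
    - [[-5.4,-4.5,-2.6],40,0]
    - [[-6.6,-5.5,-2.6],46.8,0]
    - [[-7.8,-6.5,-2.6],46.8,0]
    - [[-9,-7.5,-2.6],46.8,0]
  squeeze: 25

```text
time_s: 2.15
tool_pos: [0.486, 0.1842, 0.2931]
ee_rot: [0.0, 0.588, 0.809, 0.001]
force: [0.8, 0.9, 0.2]
finger_gap: 1.0
```

Run:
```python
from h import *
delta(.430,-.3345,.16,18)
```

```text
tool [0.486  0.1842 0.2931] yaw_y 18.02 tilt 0.07 t 2.15 F [0.8 0.9 0.2] gap 1.0 j [-0.72  0.13  0.31  1.77 -0.04  1.25 -0.08]
shift [-11.901  -5.346   3.314] twist 0.017416444074427773
```

Request:
arm_command:
  plan:
    - [[-1.2,-0.53,0],0,0]
    - [[-2.4,-1.07,0],0,0]
    - [[-3.6,-1.6,0],0,0]
    - [[-4.8,-2.14,0],0,0]
    - [[-6,-2.67,0],0,0]
    - [[-7.2,-3.2,0.2],0,0]
    - [[-8.4,-3.74,0.5],0,0]
    - [[-9.6,-4.3,1],0,0]
    - [[-10.8,-4.85,1.6],0,0]
    - [[-11.85,-5.35,2.2],0,0]

```text
time_s: 3.4
tool_pos: [0.4282, -0.3326, 0.2043]
ee_rot: [0.001, 0.588, 0.809, 0.0]
force: [1.5, 0.3, -0.0]
finger_gap: 1.001
```

Run:
```python
from h import *
a,d=cams.camera('side');P=cloud('side',d);save('s1',cv2.resize(a[150:310,180:400],None,fx=3,fy=3,interpolation=2))
b,d2=cams.camera('top');save('t1',cv2.resize(b[150:260,260:400],None,fx=4,fy=4,interpolation=2))
# arm's roll boss flats fit: angle via min-area
delta(.430,-.3345,.053,18)
```

```text
tool [ 0.4246 -0.3354  0.2026] yaw_y 17.5 tilt 0.3 t 3.5 F [-0.5 -0.2 -0.4] gap 1.001 j [-0.02  0.28  0.76  1.87 -0.21  1.08  1.12]
shift [-0.019  0.156  3.74 ] twist -0.4973873014986623
```

View pics/s1.png

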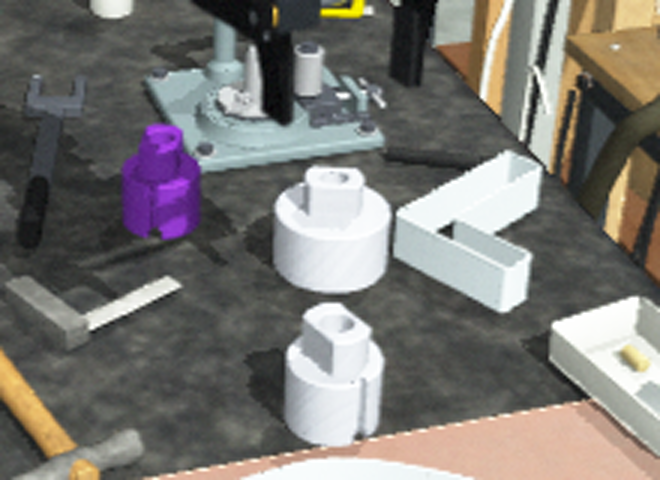

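View pics/t1.png

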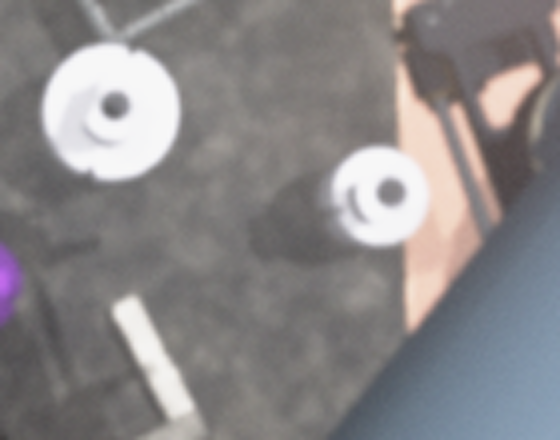

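Request:
arm_command:
  plan:
    - [[0,0.15,0.7],-0.5,0]
    - [[0,0.15,1.5],-0.5,0]
    - [[0,0.15,2.3],-0.5,0]
    - [[0,0.15,3],-0.5,0]
    - [[0,0.15,3.5],-0.5,0]
    - [[0,0.15,3.66],-0.5,0]
    - [[0,0.15,3.66],-0.5,0]
    - [[0,0.15,3.66],-0.5,0]
    - [[0,0.15,3.66],-0.5,0]
    - [[0,0.15,3.66],-0.5,0.3]

```text
time_s: 4.75
tool_pos: [0.4343, -0.3291, 0.0586]
ee_rot: [0.0, 0.584, 0.812, 0.0]
force: [-0.4, -0.4, 0.6]
finger_gap: 0.948
```

Run:
```python
from h import *
a,d=cams.camera('side');P=cloud('side',d);save('s2',cv2.resize(a[200:310,220:370],None,fx=5,fy=5,interpolation=2))
delta(.430,-.3345,.053,18)
```

```text
tool [ 0.4342 -0.3291  0.0585] yaw_y 18.51 tilt 0.04 t 4.8 F [0.3 0.5 1.1] gap 0.914 j [ 0.08  0.47  0.64  2.   -0.4   0.79  1.27]
shift [-0.095 -0.144  0.138] twist 0.5050794744525149
```

View pics/s2.png

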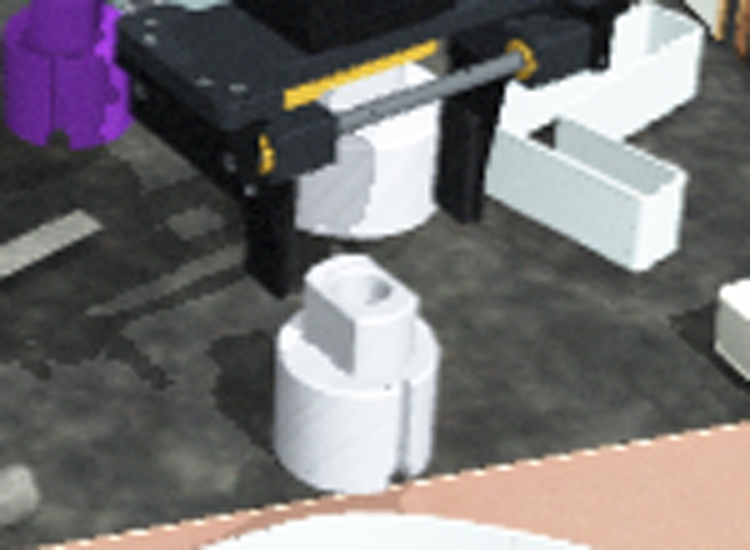

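Run:
```python
from h import *
a,d=cams.camera('side');P=cloud('side',d)
print(proj('side',[.434,-.329,.0585]),proj('top',[.434,-.329,.0585]))
for v,u in [(255,276),(240,274),(240,313),(230,313),(250,290)]: print(u,v,P[v,u].round(3))
b,d2=cams.camera('top');save('t2',cv2.resize(b[130:270,240:400],None,fx=4,fy=4,interpolation=2))
save('s2b',a)
delta(.430,-.3345,.053,18)
```

```text
[[291.70490283 262.52584743]] [[353.22904612 197.10100426]]
276 255 [ 0.391 -0.356  0.103]
274 240 [ 0.386 -0.357  0.137]
313 240 [ 0.478 -0.324  0.101]
313 230 [ 0.475 -0.327  0.127]
290 250 [ 0.475 -0.207 -0.001]
tool [ 0.4341 -0.329   0.0583] yaw_y 18.5 tilt 0.01 t 4.9 F [-0.1 -0.2 -0.1] gap 0.833 j [ 0.08  0.48  0.64  2.   -0.4   0.79  1.27]
shift [-0.098 -0.142  0.133] twist 0.5033384025334158
```

View pics/t2.png

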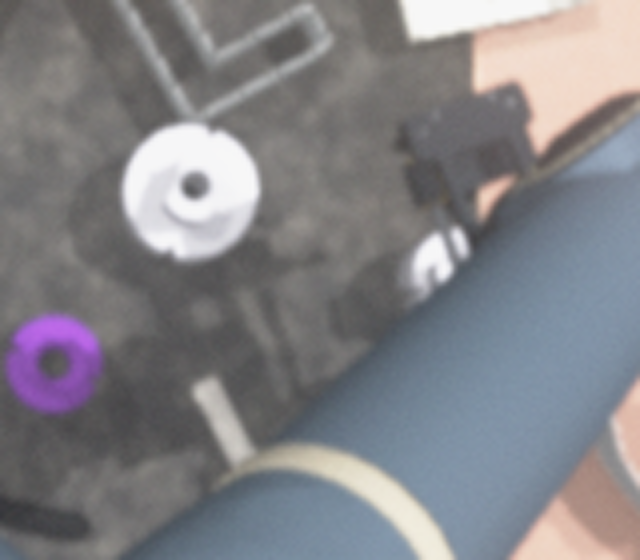

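View pics/s2b.png

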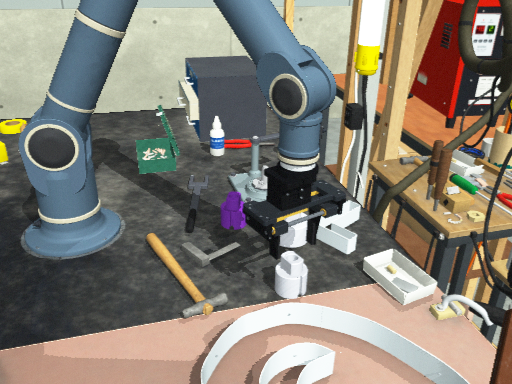

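Run:
```python
from h import *
a,d=cams.camera('side');P=cloud('side',d);print(read_state()['finger_gap'],read_state()['time_s'])
save('s3',cv2.resize(a[195:305,235:345],None,fx=5.4,fy=5.4,interpolation=0))
for u in (274,275,276,277,278,309,311,313):
  print(u,[(v,*P[v,u].round(3)) for v in range(240,265,3)])
```

```text
0.7884164777384163 4.95
274 [(240, np.float64(0.388), np.float64(-0.351), np.float64(0.133)), (243, np.float64(0.389), np.float64(-0.348), np.float64(0.125)), (246, np.float64(0.39), np.float64(-0.346), np.float64(0.117)), (249, np.float64(0.392), np.float64(-0.342), np.float64(0.107)), (252, np.float64(0.391), np.float64(-0.344), np.float64(0.102)), (255, np.float64(0.391), np.float64(-0.346), np.float64(0.096)), (258, np.float64(0.43), np.float64(-0.226), np.float64(-0.001)), (261, np.float64(0.427), np.float64(-0.237), np.float64(-0.002)), (264, np.float64(0.424), np.float64(-0.247), np.float64(-0.002))]
275 [(240, np.float64(0.389), np.float64(-0.353), np.float64(0.135)), (243, np.float64(0.39), np.float64(-0.351), np.float64(0.127)), (246, np.float64(0.39), np.float64(-0.351), np.float64(0.12)), (249, np.float64(0.392), np.float64(-0.348), np.float64(0.111)), (252, np.float64(0.393), np.float64(-0.346), np.float64(0.103)), (255, np.float64(0.392), np.float64(-0.348), np.float64(0.097)), (258, np.float64(0.432), np.float64(-0.228), np.float64(-0.001)), (261, np.float64(0.428), np
[... 2940 characters left out ...]
05), np.float64(-0.26), np.float64(0.001)), (264, np.float64(0.503), np.float64(-0.268), np.float64(-0.001))]
313 [(240, np.float64(0.478), np.float64(-0.325), np.float64(0.102)), (243, np.float64(0.479), np.float64(-0.324), np.float64(0.094)), (246, np.float64(0.531), np.float64(-0.206), np.float64(0.0)), (249, np.float64(0.528), np.float64(-0.213), np.float64(-0.003)), (252, np.float64(0.523), np.float64(-0.227), np.float64(-0.001)), (255, np.float64(0.517), np.float64(-0.241), np.float64(0.002)), (258, np.float64(0.515), np.float64(-0.248), np.float64(-0.001)), (261, np.float64(0.51), np.float64(-0.261), np.float64(0.001)), (264, np.float64(0.507), np.float64(-0.269), np.float64(-0.002))]
```

View pics/s3.png

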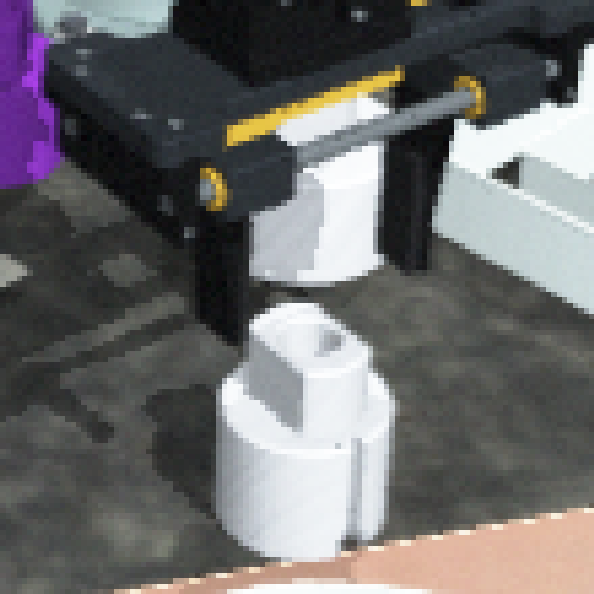

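Run:
```python
from h import *
P=cloud('side',np.load('side0.npz')['d'])
print(proj('side',[[.287,.610,.1876],[.287,.610,.222]]))
im=np.load('side0.npz')['im']
save('g0',cv2.resize(im[0:95,120:210],None,fx=6,fy=6,interpolation=0))
for u in range(154,184,2): print(u,[(v,*P[v,u].round(3)) for v in range(58,82,4)])
for z in (.2026,.237): print(proj('side',[[.425-.049,-.335-.016,z],[.425+.049,-.335+.016,z]]))
```

```text
[[165.19599006  80.8878161 ]
 [164.4708937   70.95509772]]
154 [(58, np.float64(0.252), np.float64(0.559), np.float64(0.278)), (62, np.float64(0.392), np.float64(2.93), np.float64(-0.265)), (66, np.float64(0.387), np.float64(2.898), np.float64(-0.29)), (70, np.float64(0.386), np.float64(2.916), np.float64(-0.326)), (74, np.float64(0.384), np.float64(2.931), np.float64(-0.362)), (78, np.float64(0.38), np.float64(2.901), np.float64(-0.387))]
156 [(58, np.float64(0.258), np.float64(0.552), np.float64(0.279)), (62, np.float64(0.258), np.float64(0.555), np.float64(0.266)), (66, np.float64(0.257), np.float64(0.569), np.float64(0.249)), (70, np.float64(0.256), np.float64(0.567), np.float64(0.237)), (74, np.float64(0.255), np.float64(0.562), np.float64(0.225)), (78, np.float64(0.398), np.float64(2.935), np.float64(-0.397))]
158 [(58, np.float64(0.265), np.float64(0.55), np.float64(0.28)), (62, np.float64(0.264), np.float64(0.558), np.float64(0.265)), (66, np.float64(0.263), np.float64(0.56), np.float64(0.251)), (70, np.float64(0.263), np.float64(0.566), np.float64(0.237)), (74, np.float64(0.
[... 4162 characters left out ...]
, (70, np.float64(0.594), np.float64(2.918), np.float64(-0.336)), (74, np.float64(0.591), np.float64(2.901), np.float64(-0.365)), (78, np.float64(0.587), np.float64(2.887), np.float64(-0.394))]
182 [(58, np.float64(0.613), np.float64(2.892), np.float64(-0.233)), (62, np.float64(0.613), np.float64(2.901), np.float64(-0.268)), (66, np.float64(0.611), np.float64(2.905), np.float64(-0.301)), (70, np.float64(0.615), np.float64(2.954), np.float64(-0.346)), (74, np.float64(0.608), np.float64(2.908), np.float64(-0.367)), (78, np.float64(0.607), np.float64(2.918), np.float64(-0.403))]
[[268.67463047 208.37386531]
 [313.5601809  193.99477951]]
[[269.16782687 191.28429135]
 [314.80454549 177.66967677]]
```

View pics/g0.png

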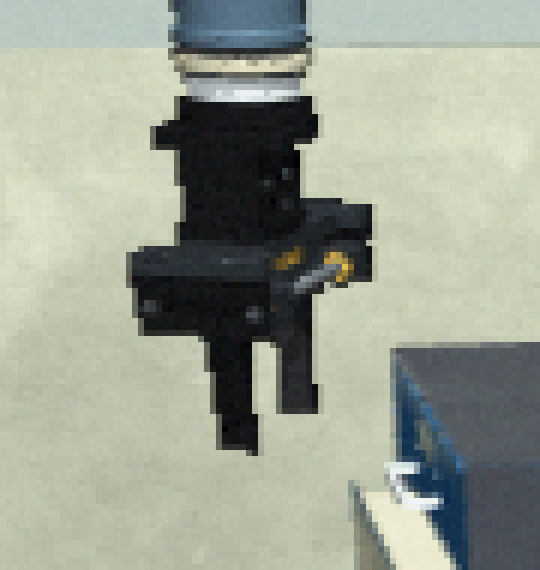

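Reported TCP z is 0.058, but the depth image shows the fingertips at about 0.092. The start picture shows the same 33 mm difference. The real tips are therefore about 33 mm above the reported TCP. The open jaws (87 mm) straddle even the 64 mm roll body, so I can open, go lower and look again.

Request:
arm_command:
  plan:
    - [[-0.1,-0.14,0],0.5,0]
    - [[-0.1,-0.14,0],0.5,0]
    - [[-0.1,-0.14,0],0.5,0]
    - [[-0.1,-0.14,0.1],0.5,0]
    - [[-0.1,-0.14,0.3],0.5,0]
    - [[-0.1,-0.14,0.5],0.5,0]
    - [[-0.1,-0.14,0.7],0.5,0]
    - [[-0.1,-0.14,0.8],0.5,0]
    - [[-0.1,-0.14,0.8],0.5,0]
    - [[-0.1,-0.14,0.8],0.5,0]

```text
time_s: 6.2
tool_pos: [0.4301, -0.3347, 0.0264]
ee_rot: [0.0, 0.588, 0.809, 0.0]
force: [0.1, 0.8, 0.7]
finger_gap: 1.002
```

Run:
```python
from h import *
a,d=cams.camera('side');P=cloud('side',d);print(read_state()['finger_gap'],read_state()['time_s'])
save('s4',cv2.resize(a[195:305,235:345],None,fx=5.4,fy=5.4,interpolation=0))
np.savez('s4.npz',im=a,d=d)
delta(.430,-.3345,.022,18)
Q=P[215:285,262:325].reshape(-1,3); Q=Q[(Q[:,2]>.04)&(Q[:,2]<.11)]
n=np.array([np.cos(np.radians(18)),np.sin(np.radians(18))]); y=(Q[:,:2]-[.43,-.3345])@n
for s in (-1,1):
    F=Q[(s*y>.036)&(s*y<.065)]; print(s,len(F),'z',F[:,2].min(),'y range',np.percentile(((F[:,:2]-[.43,-.3345])@n),[2,50,98]),'x range',np.percentile((F[:,:2]-[.43,-.3345])@[-n[1],n[0]],[2,98]))
```

```text
1.0022565418920055 6.25
tool [ 0.4302 -0.3348  0.0264] yaw_y 18.0 tilt 0.03 t 6.25 F [-0.  -0.5  0.3] gap 1.002 j [ 0.12  0.52  0.61  2.02 -0.44  0.73  1.32]
shift [ 0.008 -0.002  0.111] twist -0.002627817918693154
-1 187 z 0.05818671242783424 y range [-0.05857383 -0.05291183 -0.04450521] x range [-0.01277424  0.01008811]
1 235 z 0.057860056326291764 y range [0.04136187 0.0439496  0.05417897] x range [-0.01229054  0.00913441]
```

View pics/s4.png

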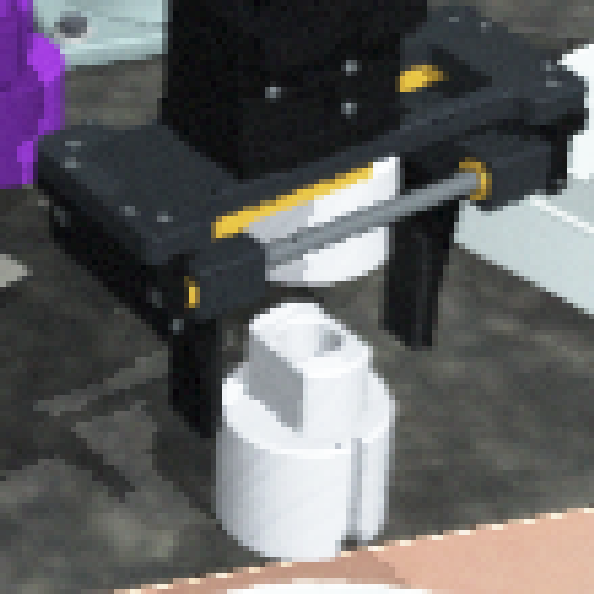

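Request:
arm_command:
  plan:
    - [[0,0,0.08],0,0]
    - [[0,0,0.08],0,0.4]
    - [[0,0,0.08],0,0.6]
    - [[0,0,0.08],0,0.8]
    - [[0,0,0.08],0,0.8]
    - [[0,0,0.08],0,0.8]
    - [[0,0,0.08],0,0.8]
    - [[0,0,0.08],0,0.8]
    - [[0,0,0.08],0,0.8]
    - [[0,0,0.08],0,0.8]
  squeeze: 30

```text
time_s: 7.5
tool_pos: [0.4303, -0.3344, 0.023]
ee_rot: [0.0, 0.588, 0.809, 0.0]
force: [1.2, -0.0, -1.4]
finger_gap: 0.343
```

Run:
```python
from h import *
a,d=cams.camera('side');P=cloud('side',d)
save('s5',cv2.resize(a[195:305,235:345],None,fx=5.4,fy=5.4,interpolation=0))
delta(.430,-.3345,.15,18)
```

```text
tool [ 0.4303 -0.3345  0.023 ] yaw_y 18.01 tilt 0.02 t 7.55 F [ 1.4  0.1 -0.2] gap 0.339 j [ 0.12  0.53  0.6   2.02 -0.45  0.73  1.32]
shift [ 2.000e-03 -7.000e-03 -3.175e+00] twist 0.012857978270830017
```

View pics/s5.png

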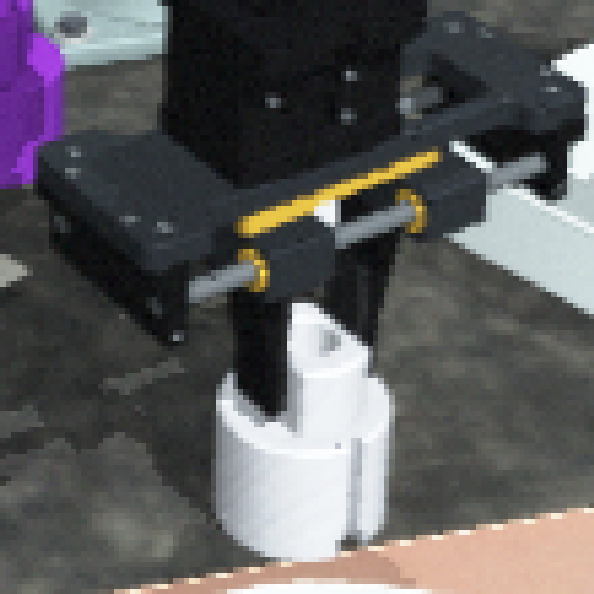

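Request:
arm_command:
  plan:
    - [[0,0,-0.3],0,0.8]
    - [[0,0,-0.8],0,0.8]
    - [[0,0,-1.5],0,0.8]
    - [[0,0,-2.2],0,0.8]
    - [[0,0,-2.9],0,0.8]
    - [[0,0,-3.4],0,0.8]
    - [[0,0,-3.6],0,0.8]
    - [[0,0,-3.6],0,0.8]
    - [[0,0,-3.6],0,0.8]
    - [[0,0,-3.6],0,0.8]

```text
time_s: 8.8
tool_pos: [0.4295, -0.3342, 0.1661]
ee_rot: [-0.001, 0.588, 0.809, -0.0]
force: [-0.7, -0.6, -3.0]
finger_gap: 0.344
```

Run:
```python
from h import *
a,d=cams.camera('side');P=cloud('side',d)
save('s6',cv2.resize(a[125:305,205:385],None,fx=3.2,fy=3.2,interpolation=0))
delta(.4915,.0715,.167,-55)
# dog direction refined, averaging depths
acc=[]
for k in range(3):
    _,d=cams.camera('top'); acc.append(d)
d=np.median(acc,0); P=cloud('top',d); np.save('tmed.npy',d)
c0=np.array([.4915,.0715]); Q=P.reshape(-1,3); r=np.hypot(*(Q[:,:2]-c0).T)
S=Q[(r<.026)&(r>.0125)]; 
D=S[:,:2]-c0; h=S[:,2]-np.median(S[:,2])
best=[]
for a in range(-45,90,3):
    n=np.array([-np.sin(np.radians(a)),np.cos(np.radians(a))]); m=(abs(D@n)<.004)&(np.hypot(*D.T)<.022)
    best.append((round(h[m].mean()*1e3,2),a))
print(best)
_,d=cams.camera('side');
```

```text
tool [ 0.4296 -0.3343  0.1663] yaw_y 17.99 tilt 0.09 t 8.85 F [-0.  -0.1 -3.4] gap 0.34 j [-0.    0.33  0.74  1.9  -0.26  1.01  1.17]
shift [ 9.171  4.606 -0.014] twist 72.99463732508721
[(np.float64(0.18), -45), (np.float64(0.2), -42), (np.float64(0.22), -39), (np.float64(0.29), -36), (np.float64(0.29), -33), (np.float64(0.34), -30), (np.float64(0.17), -27), (np.float64(0.14), -24), (np.float64(0.33), -21), (np.float64(0.39), -18), (np.float64(0.41), -15), (np.float64(0.43), -12), (np.float64(0.24), -9), (np.float64(0.32), -6), (np.float64(0.32), -3), (np.float64(0.11), 0), (np.float64(0.12), 3), (np.float64(0.54), 6), (np.float64(1.05), 9), (np.float64(1.45), 12), (np.float64(1.95), 15), (np.float64(3.02), 18), (np.float64(3.66), 21), (np.float64(4.46), 24), (np.float64(5.35), 27), (np.float64(6.25), 30), (np.float64(6.63), 33), (np.float64(6.11), 36), (np.float64(5.01), 39), (np.float64(4.94), 42), (np.float64(3.06), 45), (np.float64(2.8), 48), (np.float64(2.36), 51), (np.float64(1.16), 54), (np.float64(0.42), 57), (np.float64(-0.21), 60), (np.float64(0.08), 63), (np.float64(0.15), 66), (np.float64(0.23), 69), (np.float64(0.29), 72), (np.float64(0.02), 75), (np.float64(0.09), 78), (np.float64(-0.05), 81), (np.float64(0.17), 84), (np.float64(0.17), 87)]
```

View pics/s6.png

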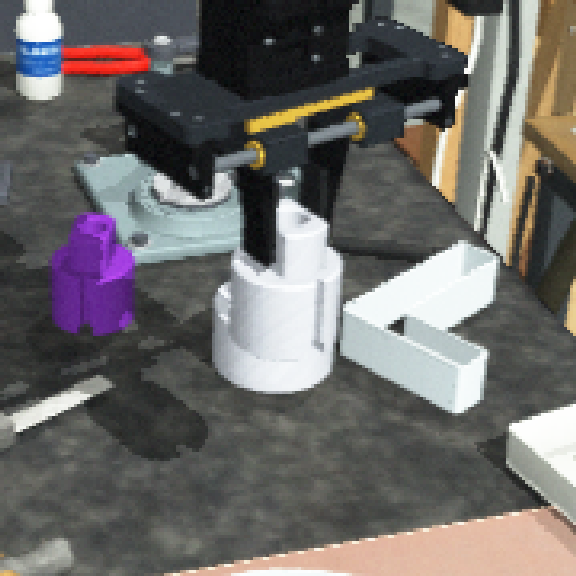

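Request:
arm_command:
  plan:
    - [[0.5,0.25,-0.2],4,0.8]
    - [[1.5,0.75,-0.4],12,0.8]
    - [[2.7,1.35,-0.4],21,0.8]
    - [[3.9,1.95,-0.4],30,0.8]
    - [[5.1,2.55,-0.4],40,0.8]
    - [[6.3,3.15,-0.4],50,0.8]
    - [[7.5,3.75,-0.4],60,0.8]
    - [[8.4,4.2,-0.4],68,0.8]
    - [[9,4.5,-0.4],75,0.8]
    - [[9.17,4.6,-0.4],75,0.8]

```text
time_s: 10.3
tool_pos: [0.4917, 0.073, 0.1829]
ee_rot: [0.0, 0.958, 0.286, -0.0]
force: [-0.0, -0.9, -2.6]
finger_gap: 0.341
```

Request:
arm_command:
  plan:
    - [[0,0,0.2],0,0.8]
    - [[0,0,0.4],0,0.8]
    - [[0,0,0.4],0,0.8]
    - [[0,0,0.4],0,0.8]
    - [[0,0,0.4],0,0.8]
    - [[0,0,0.4],0,0.8]
    - [[0,0,0.4],0,0.8]
    - [[0,0,0.4],0,0.8]
    - [[0,0,0.4],0,0.8]
    - [[0,0,0.4],0,0.8]

```text
time_s: 11.55
tool_pos: [0.4916, 0.0712, 0.167]
ee_rot: [-0.0, 0.959, 0.284, 0.0]
force: [0.2, 0.2, -3.8]
finger_gap: 0.342
```

Run:
```python
from h import *
delta(.4915,.0715,.12,-57)
C={}
for c in ('side','top'):
    a,d=cams.camera(c); C[c]=(a,cloud(c,d))
    np.savez(c+'7.npz',im=a,d=d)
s=read_state()['tool_pos']; z0=s[2]-.023
for c,(im,P) in C.items():
    Q=P.reshape(-1,3); r=np.hypot(*(Q[:,:2]-s[:2]).T)
    S=Q[(r<.045)&(Q[:,2]>z0+.004)&(Q[:,2]<z0+.046)]
    print(c,len(S),S[:,2].min(), fitcirc(S[:,:2],.032) if len(S)>5 else '')
    im=cv2.resize(im,None,fx=5,fy=5,interpolation=2)
    t=np.linspace(0,2*np.pi,120)
    for rad,z in [(.032,z0),(.032,z0+.05)]:
        p=proj(c,np.stack([s[0]+rad*np.cos(t),s[1]+rad*np.sin(t),z+0*t],1)); p=(p+.5)*5
        cv2.polylines(im,[p.astype(np.int32)],True,(255,0,0),1)
    u,v=proj(c,[.4915,.0715,.1])[0].astype(int); save('ov7_'+c,im[max(0,(v-55)*5):(v+55)*5,(u-70)*5:(u+70)*5])
```

```text
tool [0.4916 0.0712 0.167 ] yaw_y -57.0 tilt 0.0 t 11.55 F [ 0.2  0.2 -3.8] gap 0.342 j [-0.93  0.25  0.83  2.01 -0.22  0.98 -0.98]
shift [ 0.002 -0.009  1.176] twist 0.0041368360048181785
side 354 0.14822716313248935 [0.49036504 0.07050851]
top 57 0.1498547928699243 [0.48936059 0.07031969]
```

View pics/ov7_side.png

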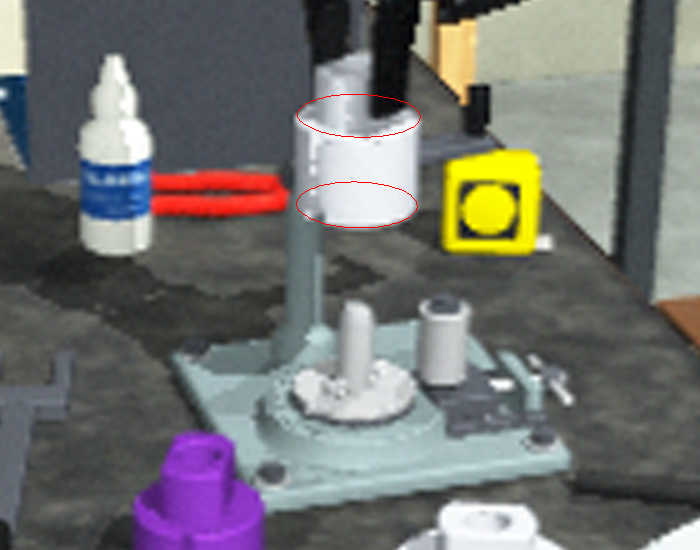

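View pics/ov7_top.png

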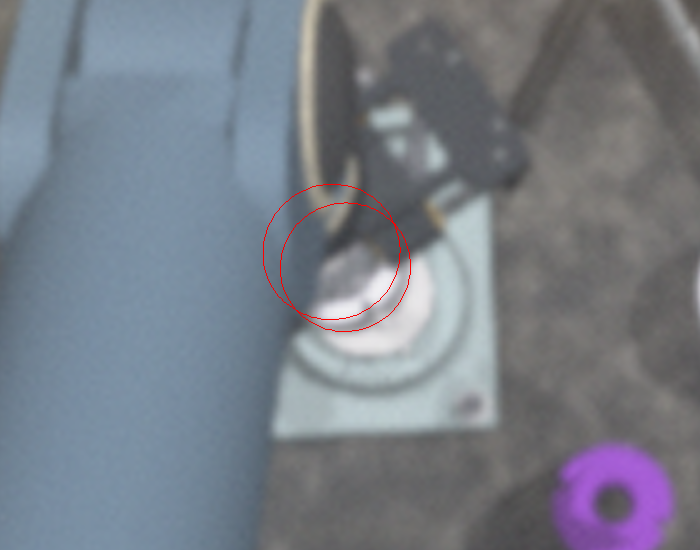

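Run:
```python
from h import *
delta(.4932,.0717,.109,-57)
```

```text
tool [0.4916 0.0712 0.167 ] yaw_y -56.99 tilt 0.0 t 11.65 F [-0.6 -0.4 -4.1] gap 0.338 j [-0.93  0.25  0.83  2.01 -0.22  0.98 -0.98]
shift [0.04  0.01  1.451] twist 0.00667333411178106
```

Request:
arm_command:
  plan:
    - [[0.02,0,0.3],0,0.8]
    - [[0.04,0.01,0.7],0,0.8]
    - [[0.04,0.01,1.0],0,0.8]
    - [[0.04,0.01,1.2],0,0.8]
    - [[0.04,0.01,1.3],0,0.8]
    - [[0.04,0.01,1.4],0,0.8]
    - [[0.04,0.01,1.45],0,0.8]
    - [[0.04,0.01,1.5],0,0.8]
    - [[0.04,0.01,1.55],0,0.8]
    - [[0.04,0.01,1.55],0,0.8]

```text
time_s: 12.9
tool_pos: [0.4931, 0.0717, 0.105]
ee_rot: [-0.0, 0.959, 0.284, -0.0]
force: [-0.1, 0.2, -2.9]
finger_gap: 0.341
```

Run:
```python
from h import *
delta(.4932,.0717,.098,-57)
a,d=cams.camera('side');P=cloud('side',d)
save('s8',cv2.resize(a[105:225,215:325],None,fx=5,fy=5,interpolation=2))
s=read_state()['tool_pos']; z0=s[2]-.023;Q=P.reshape(-1,3); r=np.hypot(*(Q[:,:2]-s[:2]).T)
S=Q[(r<.045)&(Q[:,2]>z0+.004)&(Q[:,2]<z0+.046)]
print(len(S), fitcirc(S[:,:2],.032))
S=Q[(r<.03)&(Q[:,2]>.05)&(Q[:,2]<z0-.006)]
print(len(S), fitcirc(S[:,:2],.010))
```

```text
tool [0.4931 0.0717 0.105 ] yaw_y -57.0 tilt 0.01 t 12.9 F [-0.1  0.2 -2.9] gap 0.341 j [-0.86  0.35  0.78  2.07 -0.33  0.85 -0.88]
shift [0.002 0.001 0.174] twist 0.0020549004047438757
348 [0.49181909 0.07101488]
51 [0.49221832 0.07140466]
```

View pics/s8.png

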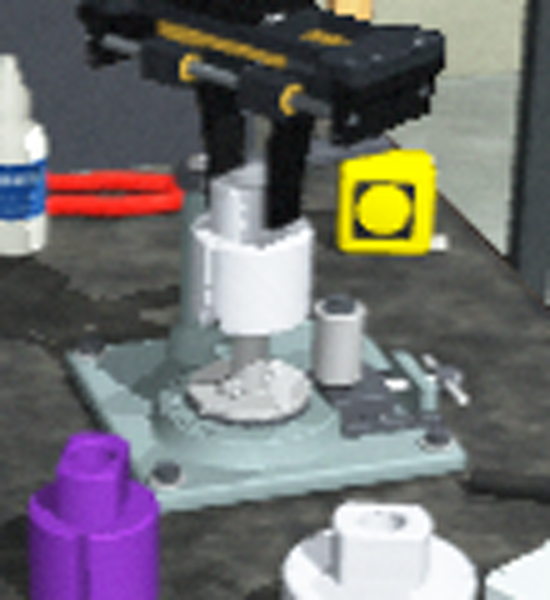

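Request:
arm_command:
  plan:
    - [[0.01,0.01,0.03],0,0.8]
    - [[0.01,0.01,0.06],0,0.8]
    - [[0.01,0.01,0.09],0,0.8]
    - [[0.01,0.01,0.12],0,0.8]
    - [[0.01,0.01,0.15],0,0.8]
    - [[0.01,0.01,0.18],0,0.8]
    - [[0.01,0.01,0.21],0,0.8]
    - [[0.01,0.01,0.24],0,0.8]
    - [[0.01,0.01,0.27],0,0.8]
    - [[0.01,0.01,0.3],0,0.8]

```text
time_s: 14.2
tool_pos: [0.4938, 0.0716, 0.0929]
ee_rot: [-0.0, 0.959, 0.284, 0.0]
force: [-0.0, -0.2, -3.3]
finger_gap: 0.339
```

Run:
```python
from h import *
delta(.4932,.0717,.07,-57)
```

```text
tool [0.4938 0.0716 0.0929] yaw_y -56.99 tilt 0.0 t 14.2 F [-0.  -0.2 -3.3] gap 0.339 j [-0.84  0.37  0.77  2.08 -0.35  0.82 -0.86]
shift [-0.01  -0.01   0.574] twist 0.0057946360847722644
```

Request:
arm_command:
  plan:
    - [[0,0,0.06],0,0.8]
    - [[0,0,0.12],0,0.8]
    - [[0,0,0.18],0,0.8]
    - [[0,0,0.24],0,0.8]
    - [[0,0,0.3],0,0.8]
    - [[0,0,0.36],0,0.8]
    - [[0,0,0.42],0,0.8]
    - [[0,0,0.47],0,0.8]
    - [[0,0,0.52],0,0.8]
    - [[0,0,0.54],0,0.8]

```text
time_s: 15.45
tool_pos: [0.4937, 0.0715, 0.0713]
ee_rot: [-0.0, 0.959, 0.284, -0.0]
force: [0.0, -0.2, -2.2]
finger_gap: 0.339
```

Request:
arm_command:
  plan:
    - [[0,0,0.01],0,0.8]
    - [[0,0,0.02],0,0.8]
    - [[0,0,0.03],0,0.8]
    - [[0,0,0.04],0,0.8]
    - [[0,0,0.05],0,0.8]
    - [[0,0,0.06],0,0.8]
    - [[0,0,0.07],0,0.8]
    - [[0,0,0.08],0,0.8]
    - [[0,0,0.09],0,0.8]
    - [[0,0,0.09],0,0.8]

```text
time_s: 16.7
tool_pos: [0.4937, 0.0716, 0.0678]
ee_rot: [-0.0, 0.959, 0.284, -0.0]
force: [0.3, -0.2, -2.6]
finger_gap: 0.342
```

Run:
```python
from h import *
delta(.4932,.0717,.06,-57)
```

```text
tool [0.4937 0.0716 0.0678] yaw_y -57.0 tilt 0.01 t 16.7 F [ 0.3 -0.2 -2.6] gap 0.342 j [-0.81  0.41  0.74  2.1  -0.39  0.77 -0.83]
shift [-0.009 -0.01   0.195] twist 0.001827263577837357
```

Request:
arm_command:
  plan:
    - [[0,0,0.01],0,0.8]
    - [[0,0,0.02],0,0.8]
    - [[0,0,0.03],0,0.8]
    - [[0,0,0.04],0,0.8]
    - [[0,0,0.05],0,0.8]
    - [[0,0,0.05],0,0.8]
    - [[0,0,0.05],0,0.8]
    - [[0,0,0.05],0,0.8]
    - [[0,0,0.05],0,0.8]
    - [[0,0,0.05],0,0.8]

```text
time_s: 17.95
tool_pos: [0.4938, 0.0716, 0.0658]
ee_rot: [-0.0, 0.959, 0.284, 0.0]
force: [-0.2, 0.4, -4.1]
finger_gap: 0.339
```

Run:
```python
from h import *
delta(.4932,.0717,.06,-57)
print(read_state()['wrist_torque'])
```

```text
tool [0.4938 0.0716 0.0658] yaw_y -57.0 tilt 0.01 t 17.95 F [-0.2  0.4 -4.1] gap 0.339 j [-0.81  0.41  0.73  2.1  -0.39  0.77 -0.82]
shift [-0.01  -0.01   0.146] twist 0.0004160441119154257
[-0.05707972  0.08801619  0.07307329]
```

Request:
arm_command:
  plan:
    - [[0,0,0.01],0,0.8]
    - [[0,0,0.02],0,0.8]
    - [[0,0,0.03],0,0.8]
    - [[0,0,0.04],0,0.8]
    - [[0,0,0.05],0,0.8]
    - [[0,0,0.06],0,0.8]
    - [[0,0,0.06],0,0.8]
    - [[0,0,0.06],0,0.8]
    - [[0,0,0.06],0,0.8]
    - [[0,0,0.06],0,0.8]

```text
time_s: 19.2
tool_pos: [0.4938, 0.0716, 0.0634]
ee_rot: [-0.0, 0.959, 0.284, 0.0]
force: [0.2, 0.2, -3.3]
finger_gap: 0.341
```

Run:
```python
from h import *
delta(.4932,.0717,.06,-57)
print(read_state()['wrist_torque'])
a,d=cams.camera('side');P=cloud('side',d)
save('s9',cv2.resize(a[105:225,215:325],None,fx=5,fy=5,interpolation=2))
```

```text
tool [0.4938 0.0716 0.0634] yaw_y -57.0 tilt 0.01 t 19.2 F [ 0.2  0.2 -3.3] gap 0.341 j [-0.81  0.42  0.73  2.1  -0.4   0.76 -0.82]
shift [-0.01  -0.01   0.086] twist 0.0017606855766985063
[-0.10097178  0.12078547 -0.01439477]
```

View pics/s9.png

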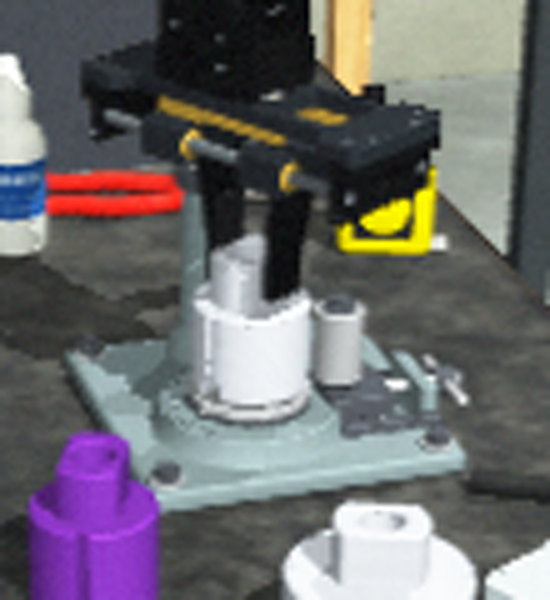

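Request:
arm_command:
  plan:
    - [[0,0,0.01],0,0.8]
    - [[0,0,0.02],0,0.8]
    - [[0,0,0.03],0,0.8]
    - [[0,0,0.04],0,0.8]
    - [[0,0,0.045],0,0.8]
    - [[0,0,0.05],0,0.8]
    - [[0,0,0.055],0,0.8]
    - [[0,0,0.055],0,0.8]
    - [[0,0,0.055],0,0.8]
    - [[0,0,0.055],0,0.8]

```text
time_s: 20.5
tool_pos: [0.4938, 0.0716, 0.0612]
ee_rot: [-0.0, 0.959, 0.284, 0.0]
force: [0.1, -0.1, -2.9]
finger_gap: 0.343
```

Run:
```python
from h import *
delta(.4932,.0717,.06,-57)
```

```text
tool [0.4938 0.0716 0.0612] yaw_y -57.0 tilt 0.0 t 20.5 F [ 0.1 -0.1 -2.9] gap 0.343 j [-0.8   0.42  0.73  2.1  -0.4   0.76 -0.82]
shift [-0.01  -0.01   0.031] twist 0.0019316091966175009
```

Still just the weight. I go down another 1 mm.

Request:
arm_command:
  plan:
    - [[0,0,0.005],0,0.8]
    - [[0,0,0.01],0,0.8]
    - [[0,0,0.015],0,0.8]
    - [[0,0,0.02],0,0.8]
    - [[0,0,0.025],0,0.8]
    - [[0,0,0.03],0,0.8]
    - [[0,0,0.03],0,0.8]
    - [[0,0,0.03],0,0.8]
    - [[0,0,0.03],0,0.8]
    - [[0,0,0.03],0,0.8]

```text
time_s: 21.75
tool_pos: [0.494, 0.0715, 0.0608]
ee_rot: [-0.0, 0.959, 0.284, 0.0]
force: [-2.9, -1.0, 7.8]
finger_gap: 0.339
```

Run:
```python
from h import *
delta(.4932,.0717,.06,-57)
a,d=cams.camera('side');P=cloud('side',d)
save('s10',cv2.resize(a[140:210,230:310],None,fx=7,fy=7,interpolation=0))
```

```text
tool [0.494  0.0715 0.0608] yaw_y -57.01 tilt 0.05 t 21.75 F [-2.9 -1.   7.8] gap 0.339 j [-0.8   0.42  0.73  2.1  -0.4   0.76 -0.81]
shift [-0.014 -0.015  0.02 ] twist -0.013700664375335236
```

View pics/s10.png

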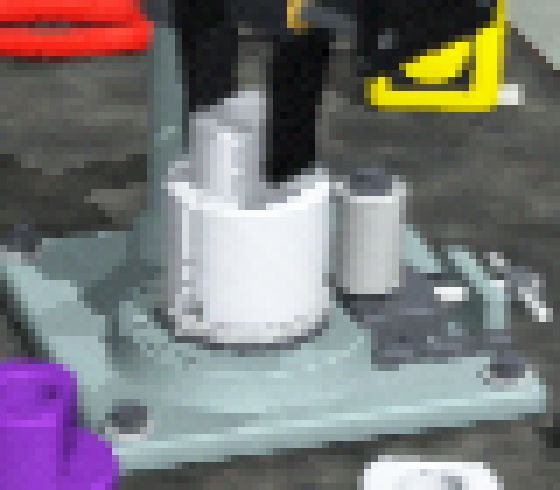

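Request:
arm_command:
  plan:
    - [[0,0,-0.02],0,0.8]
    - [[0,0,-0.02],0,0.8]
    - [[0,0,-0.02],0,0.5]
    - [[0,0,-0.02],0,0.3]
    - [[0,0,-0.02],0,0.3]
    - [[0,0,-0.02],0,0.3]
    - [[0,0,-0.02],0,0.3]
    - [[0,0,-0.02],0,0.3]
    - [[0,0,-0.02],0,0.3]
    - [[0,0,-0.02],0,0.3]

```text
time_s: 23.05
tool_pos: [0.4937, 0.0716, 0.0608]
ee_rot: [-0.0, 0.959, 0.284, -0.0]
force: [0.3, -0.5, -0.3]
finger_gap: 0.692
```

Request:
arm_command:
  plan:
    - [[0,0,-0.2],0,0.3]
    - [[0,0,-0.6],0,0.3]
    - [[0,0,-1.2],0,0.3]
    - [[0,0,-1.8],0,0.3]
    - [[0,0,-2.4],0,0.3]
    - [[0,0,-2.9],0,0.3]
    - [[0,0,-3.2],0,0.3]
    - [[0,0,-3.2],0,0.3]
    - [[0,0,-3.2],0,0.3]
    - [[0,0,-3.2],0,0.3]

```text
time_s: 24.3
tool_pos: [0.4932, 0.0715, 0.1881]
ee_rot: [0.0, 0.959, 0.284, -0.001]
force: [0.2, 0.2, -0.6]
finger_gap: 0.7
```

Run:
```python
from h import *
delta(.597,.193,.2,-57)
C={}
for c in ('side','top'):
    a,d=cams.camera(c); P=cloud(c,d);np.savez(c+'11.npz',im=a,d=d); Q=P.reshape(-1,3)
    r=np.hypot(Q[:,0]-.493,Q[:,1]-.0715)
    T=Q[(r<.026)&(Q[:,2]>.105)&(Q[:,2]<.125)]; print(c,'boss top',len(T),T.mean(0) if len(T) else '',np.median(T[:,2]) if len(T) else '')
    T=Q[(r<.033)&(Q[:,2]>.08)&(Q[:,2]<.095)]; print(c,'shoulder',len(T),np.median(T[:,2]) if len(T) else '')
    K=Q[(np.hypot(Q[:,0]-.597,Q[:,1]-.193)<.03)&(Q[:,2]>.14)&(Q[:,2]<.17)]; print('knob',len(K),K.mean(0) if len(K) else '')
save('t11',cv2.resize(a[110:230,120:280],None,fx=4,fy=4,interpolation=2))
a=np.load('side11.npz')['im'];save('s11',cv2.resize(a[90:220,200:340],None,fx=4.5,fy=4.5,interpolation=2))
```

```text
tool [0.4932 0.0715 0.1881] yaw_y -57.0 tilt 0.09 t 24.3 F [ 0.2  0.2 -0.6] gap 0.7 j [-0.95  0.23  0.85  1.98 -0.2   1.02 -1.  ]
shift [ 3.831 -1.135 -0.302] twist 0.0004913125733310153
side boss top 119 [0.49160067 0.0661873  0.11190906] 0.1127385839016336
side shoulder 145 0.08736783574731122
knob 34 [0.59898683 0.19104399 0.15053718]
top boss top 104 [0.48490812 0.06596154 0.11553036] 0.11585765042252805
top shoulder 213 0.08793747254395368
knob 0
```

View pics/s11.png

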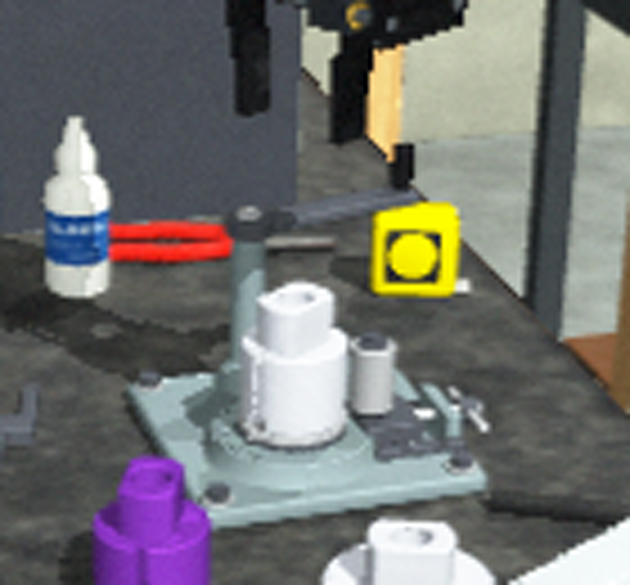

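View pics/t11.png

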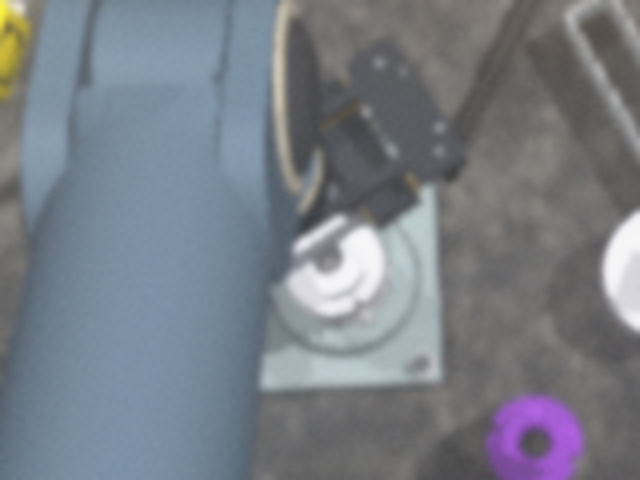

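Run:
```python
from h import *
P=cloud('top',np.load('top0.npz')['d']); im=np.load('top0.npz')['im']
Q=P[120:200,140:235].reshape(-1,3); Q=Q[(Q[:,2]>.12)&(Q[:,2]<.14)]
c=np.array([.4892,.1664]); D=Q[:,:2]-c; r=np.hypot(*D.T); 
S=D[(r>.03)&(r<.105)]; w,v=np.linalg.eigh(np.cov(S.T)); print('arm dir',np.degrees(np.arctan2(v[1,1],v[0,1]))%180,'offset of line from post',S.mean(0)@v[:,0])
h=Q[r<.02]; print('hub',h.mean(0))
Kk=P[120:200,140:235].reshape(-1,3); Kk=Kk[(Kk[:,2]>.15)&(Kk[:,2]<.17)];print(Kk.mean(0),len(Kk), np.ptp(Kk,0))
delta(.598,.1935,.19,104)
```

```text
arm dir 14.993810507400696 offset of line from post 0.0010052086327836697
hub [0.48950283 0.16551839 0.13075224]
[0.59729659 0.19398839 0.15807339] 35 [0.01377194 0.01360741 0.01344786]
tool [0.4934 0.0714 0.1883] yaw_y -57.01 tilt 0.07 t 24.4 F [ 0.1  0.2 -0.1] gap 0.701 j [-0.95  0.23  0.85  1.98 -0.2   1.02 -1.  ]
shift [ 3.856 -1.136 -0.048] twist -161.01048756991975
```

Request:
arm_command:
  plan:
    - [[0.1,0,0],-10,0.3]
    - [[0.5,-0.2,0],-20,0.3]
    - [[1,-0.3,0],-30,0.3]
    - [[1.5,-0.4,0],-40,0.3]
    - [[2,-0.6,0],-50,0.3]
    - [[2.5,-0.7,0],-60,0.3]
    - [[3,-0.9,0],-70,0.3]
    - [[3.5,-1,0],-80,0.3]
    - [[3.88,-1.14,0],-90,0.3]
    - [[3.88,-1.14,0],-100,0.3]

```text
time_s: 25.65
tool_pos: [0.5993, 0.1957, 0.1878]
ee_rot: [-0.0, 0.395, 0.919, -0.0]
force: [0.9, -1.0, -1.1]
finger_gap: 0.697
```

Request:
arm_command:
  plan:
    - [[0,0,0],-10,0.3]
    - [[0,0,0],-20,0.3]
    - [[0,0,0],-30,0.3]
    - [[0,0,0],-40,0.3]
    - [[0,0,0],-50,0.3]
    - [[0,0,0],-60,0.3]
    - [[0,0,0],-61,0.3]
    - [[0,0,0],-61,0.3]
    - [[0,0,0],-61,0.3]
    - [[0,0,0],-61,0.3]

```text
time_s: 26.9
tool_pos: [0.599, 0.1944, 0.1888]
ee_rot: [-0.0, -0.122, 0.993, -0.0]
force: [-0.0, 0.6, 0.6]
finger_gap: 0.704
```

Run:
```python
from h import *
delta(.599,.1945,.104,105)
a,d=cams.camera('side');P=cloud('side',d)
save('s12',cv2.resize(a[40:210,200:380],None,fx=3.3,fy=3.3,interpolation=2))
b,_=cams.camera('top');save('t12',cv2.resize(b[90:230,100:280],None,fx=3.3,fy=3.3,interpolation=2))
```

```text
tool [0.599  0.1944 0.1888] yaw_y 103.97 tilt 0.0 t 26.9 F [-0.   0.6  0.6] gap 0.704 j [-0.52  0.39  0.19  1.66 -0.08  1.1   1.51]
shift [1.00e-03 2.00e-03 2.12e+00] twist -1.0305505493457758
```

View pics/s12.png

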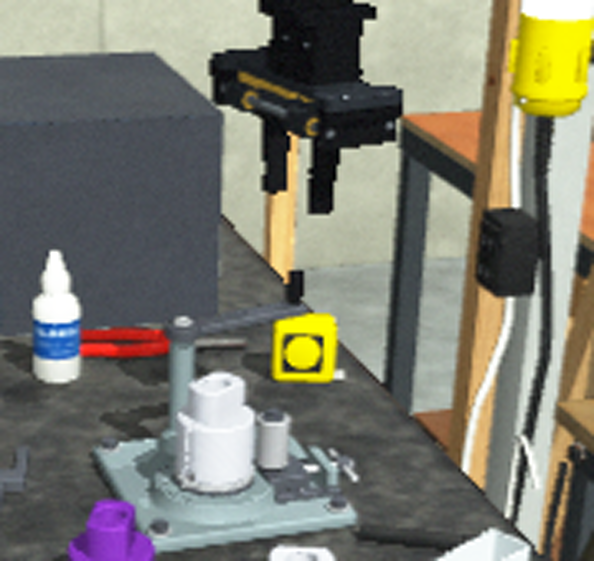

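View pics/t12.png

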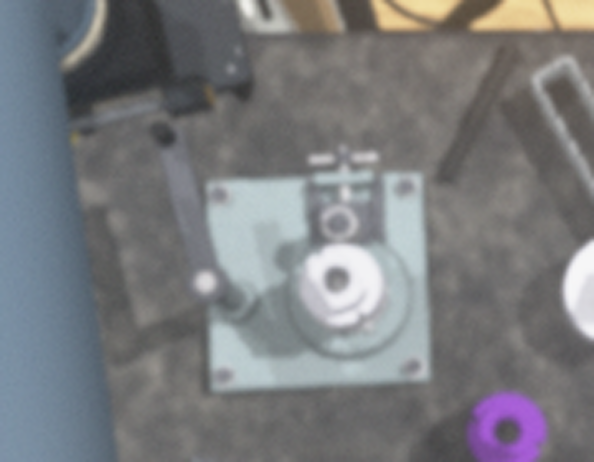

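Request:
arm_command:
  plan:
    - [[0,0,0.4],-1,0.3]
    - [[0,0,0.9],-1,0.3]
    - [[0,0,1.4],-1,0.3]
    - [[0,0,1.8],-1,0.3]
    - [[0,0,2.05],-1,0.3]
    - [[0,0,2.07],-1,0.3]
    - [[0,0,2.07],-1,0.3]
    - [[0,0,2.07],-1,0.3]
    - [[0,0,2.07],-1,0.3]
    - [[0,0,2.07],-1,0.3]
  squeeze: 8

```text
time_s: 28.25
tool_pos: [0.5992, 0.1944, 0.1063]
ee_rot: [0.0, -0.131, 0.991, 0.0]
force: [0.1, 0.7, -0.7]
finger_gap: 0.701
```

Run:
```python
from h import *
delta(.599,.1945,.104,105)
a,d=cams.camera('side');P=cloud('side',d)
save('s13',cv2.resize(a[60:180,220:350],None,fx=5,fy=5,interpolation=0))
```

```text
tool [0.5992 0.1944 0.1063] yaw_y 105.0 tilt 0.03 t 28.25 F [ 0.1  0.7 -0.7] gap 0.701 j [-0.51  0.47  0.17  1.74 -0.1   0.94  1.54]
shift [0.004 0.004 0.058] twist 0.004571169420842125
```

View pics/s13.png

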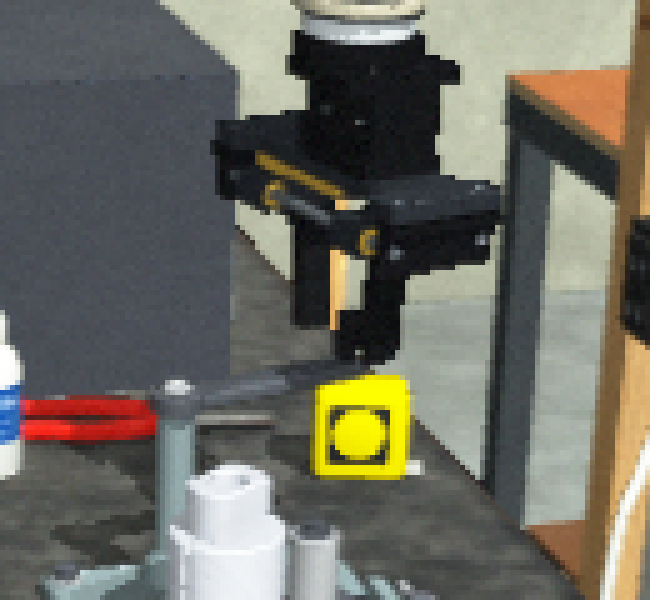

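Request:
arm_command:
  plan:
    - [[0,0,0],0,0.6]
    - [[0,0,0],0,0.75]
    - [[0,0,0],0,0.9]
    - [[0,0,0],0,0.9]
    - [[0,0,0],0,0.9]
    - [[0,0,0],0,0.9]
    - [[0,0,0],0,0.9]
    - [[0,0,0],0,0.9]
    - [[0,0,0],0,0.9]
    - [[0,0,0],0,0.9]
  squeeze: 8

```text
time_s: 29.55
tool_pos: [0.5991, 0.1944, 0.106]
ee_rot: [0.0, -0.131, 0.991, 0.0]
force: [-0.5, -0.3, 0.0]
finger_gap: 0.167
```

Run:
```python
from h import *
delta(.599,.1945,.104,105)
c=np.array([.4894,.1662]); s=read_state(); M=rot(s['ee_rot'])
k=s['tool_pos'][:2]-c; print('r,ang',np.hypot(*k),np.degrees(np.arctan2(k[1],k[0])))
r=np.hypot(*k);a0=np.arctan2(k[1],k[0])
for da in np.arange(5,106,5):
    a=a0-np.radians(da); p=c+r*np.array([np.cos(a),np.sin(a)])
    d=M.T@np.array([*(p-s['tool_pos'][:2]),0])/.04; print(da,d.round(2),p.round(3))
```

```text
tool [0.5991 0.1944 0.106 ] yaw_y 105.0 tilt 0.01 t 29.55 F [-0.5 -0.3  0. ] gap 0.167 j [-0.51  0.47  0.17  1.74 -0.1   0.94  1.54]
shift [0.001 0.003 0.051] twist 0.0015685381038963442
r,ang 0.1132491343087572 14.422071922129703
5 [ 0.01 -0.25 -0.  ] [0.601 0.185]
10 [ 0.05 -0.49 -0.  ] [0.602 0.175]
15 [ 0.1  -0.73 -0.  ] [0.603 0.165]
20 [ 0.18 -0.97 -0.  ] [0.602 0.155]
25 [ 0.28 -1.19 -0.  ] [0.601 0.145]
30 [ 0.39 -1.41 -0.  ] [0.598 0.136]
35 [ 0.53 -1.62 -0.  ] [0.595 0.126]
40 [ 0.68 -1.81 -0.  ] [0.592 0.117]
45 [ 0.85 -1.99 -0.  ] [0.587 0.109]
50 [ 1.03 -2.16 -0.  ] [0.582 0.1  ]
55 [ 1.23 -2.31 -0.  ] [0.575 0.093]
60 [ 1.44 -2.44 -0.  ] [0.569 0.085]
65 [ 1.66 -2.55 -0.  ] [0.561 0.079]
70 [ 1.89 -2.64 -0.  ] [0.553 0.073]
75 [ 2.13 -2.71 -0.  ] [0.545 0.068]
80 [ 2.37 -2.76 -0.  ] [0.536 0.063]
85 [ 2.61 -2.79 -0.  ] [0.527 0.059]
90 [ 2.86 -2.8  -0.  ] [0.518 0.057]
95 [ 3.11 -2.79 -0.  ] [0.508 0.054]
100 [ 3.35 -2.75 -0.  ] [0.498 0.053]
105 [ 3.59 -2.7  -0.  ] [0.488 0.053]
```

Request:
arm_command:
  plan:
    - [[0.01,-0.25,0],5,0.9]
    - [[0.05,-0.49,0],10,0.9]
    - [[0.1,-0.73,0],15,0.9]
    - [[0.18,-0.97,0],20,0.9]
    - [[0.28,-1.19,0],25,0.9]
    - [[0.39,-1.41,0],30,0.9]
    - [[0.53,-1.62,0],35,0.9]
    - [[0.68,-1.81,0],40,0.9]
    - [[0.85,-1.99,0],45,0.9]
    - [[1.03,-2.16,0],50,0.9]

```text
time_s: 30.8
tool_pos: [0.5816, 0.1004, 0.106]
ee_rot: [0.0, 0.302, 0.953, 0.0]
force: [-0.1, 1.1, -0.1]
finger_gap: 0.168
```

Run:
```python
from h import *
delta(.599,.1945,.104,55)
c=np.array([.4894,.1662]); s=read_state(); k=s['tool_pos'][:2]-c; print('r,ang',np.hypot(*k),np.degrees(np.arctan2(k[1],k[0])))
a,d=cams.camera('side');P=cloud('side',d)
save('s14',cv2.resize(a[70:210,220:350],None,fx=4,fy=4,interpolation=0))
```

```text
tool [0.5816 0.1004 0.106 ] yaw_y 54.85 tilt 0.04 t 30.8 F [-0.1  1.1 -0.1] gap 0.168 j [-0.55  0.43  0.4   1.85 -0.21  0.9   0.91]
shift [0.999 2.175 0.052] twist -0.1509413047430428
r,ang 0.11328688730715257 -35.52897583838
```

View pics/s14.png

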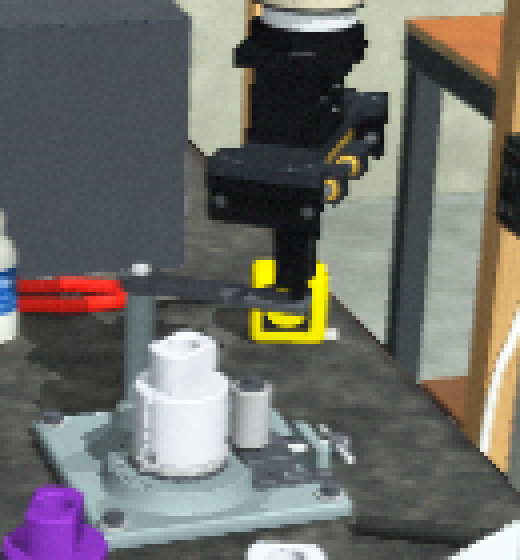

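Request:
arm_command:
  plan:
    - [[0.01,-0.25,0],5,0.9]
    - [[0.05,-0.49,0],10,0.9]
    - [[0.1,-0.73,0],15,0.9]
    - [[0.18,-0.97,0],20,0.9]
    - [[0.28,-1.19,0],25,0.9]
    - [[0.39,-1.41,0],30,0.9]
    - [[0.53,-1.62,0],35,0.9]
    - [[0.68,-1.81,0],40,0.9]
    - [[0.85,-1.99,0],45,0.9]
    - [[0.95,-2.08,0],48,0.9]

```text
time_s: 32.1
tool_pos: [0.5027, 0.054, 0.106]
ee_rot: [0.0, 0.663, 0.749, 0.0]
force: [0.4, 0.7, -2.5]
finger_gap: 0.169
```

Run:
```python
from h import *
c=np.array([.4894,.1662]); s=read_state(); k=s['tool_pos'][:2]-c; print('r,ang',np.hypot(*k),np.degrees(np.arctan2(k[1],k[0])))
delta(*(c+.1133*np.array([np.cos(np.radians(-88)),np.sin(np.radians(-88))])),.106,2)
a,d=cams.camera('side');P=cloud('side',d)
save('s15',cv2.resize(a[70:210,220:350],None,fx=4,fy=4,interpolation=0))
```

```text
r,ang 0.11299297642226869 -83.24739425304679
tool [0.5027 0.054  0.106 ] yaw_y 6.97 tilt 0.03 t 32.1 F [ 0.4  0.7 -2.5] gap 0.169 j [-0.7   0.33  0.63  2.05 -0.26  0.84  0.2 ]
shift [ 0.003 -0.235  0.   ] twist 4.974455462986214
```

View pics/s15.png

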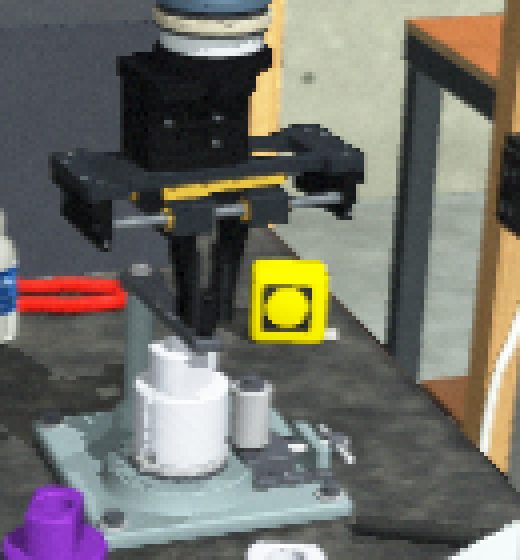

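Request:
arm_command:
  plan:
    - [[0,-0.05,0],1,0.9]
    - [[0,-0.1,0],2,0.9]
    - [[0,-0.15,0],3,0.9]
    - [[0,-0.2,0],4,0.9]
    - [[0,-0.22,0],5,0.9]
    - [[0,-0.24,0],5,0.9]
    - [[0,-0.26,0],5,0.9]
    - [[0,-0.28,0],5,0.9]
    - [[0,-0.28,0],5,0.9]
    - [[0,-0.28,0],5,0.9]

```text
time_s: 33.4
tool_pos: [0.4939, 0.0533, 0.1061]
ee_rot: [0.002, 0.694, 0.72, 0.002]
force: [5.8, 3.7, -9.3]
finger_gap: 0.174
```

Run:
```python
from h import *
c=np.array([.4894,.1662]); s=read_state(); k=s['tool_pos'][:2]-c; print('r,ang',np.hypot(*k),np.degrees(np.arctan2(k[1],k[0])))
delta(*(c+.1133*np.array([np.cos(np.radians(-88)),np.sin(np.radians(-88))])),.106,2)
```

```text
r,ang 0.1130308122409119 -87.71058261401286
tool [0.4939 0.0533 0.1061] yaw_y 2.04 tilt 0.28 t 33.4 F [ 5.8  3.7 -9.3] gap 0.174 j [-0.73  0.31  0.66  2.07 -0.26  0.83  0.11]
shift [-0.007 -0.014  0.002] twist 0.03841969725877448
```

Request:
arm_command:
  plan:
    - [[0,0.03,0],0,0.9]
    - [[0,0.03,0],0,0.6]
    - [[0,0.03,0],0,0.5]
    - [[0,0.03,0],0,0.5]
    - [[0,0.03,0],0,0.5]
    - [[0,0.03,0],0,0.5]
    - [[0,0.03,-0.2],0,0.5]
    - [[0,0.03,-0.6],0,0.5]
    - [[0,0.03,-1.2],0,0.5]
    - [[0,0.03,-2],0,0.5]

```text
time_s: 34.65
tool_pos: [0.4927, 0.0524, 0.1875]
ee_rot: [0.0, 0.695, 0.719, -0.0]
force: [-0.3, 0.5, -0.2]
finger_gap: 0.498
```

Request:
arm_command:
  plan:
    - [[0,0,-0.8],0,0.5]
    - [[0,0,-1.6],0,0.5]
    - [[0.5,0,-2.2],0,0.5]
    - [[1.5,0,-2.4],0,0.5]
    - [[2.5,0,-2.4],0,0.5]
    - [[3.5,0,-2.4],0,0.5]
    - [[4.5,0,-2.4],0,0.5]
    - [[5.5,0,-2.4],0,0.5]
    - [[5.5,0,-2.4],0,0.5]
    - [[5.5,0,-2.4],0,0.5]

```text
time_s: 35.9
tool_pos: [0.4855, 0.2715, 0.2828]
ee_rot: [0.0, 0.695, 0.719, 0.0]
force: [0.1, -0.4, 0.1]
finger_gap: 0.503
```

Run:
```python
from h import *
delta(.49,.3,.2,2)
for c in ('side','top'):
    a,d=cams.camera(c);P=cloud(c,d);Q=P.reshape(-1,3);np.savez(c+'16.npz',im=a,d=d)
    K=Q[(np.hypot(Q[:,0]-.493,Q[:,1]-.053)<.03)&(Q[:,2]>.14)&(Q[:,2]<.17)]; print(c,'knob',len(K),K.mean(0) if len(K) else '')
    c0=np.array([.4894,.1662]);D=Q[:,:2]-c0;r=np.hypot(*D.T);A=D[(r>.03)&(r<.095)&(Q[:,2]>.122)&(Q[:,2]<.137)&(abs(D[:,0])<.03)]
    if len(A)>10:
        w,v=np.linalg.eigh(np.cov(A.T)); m=A.mean(0); print('arm dir',np.degrees(np.arctan2(v[1,1],v[0,1]))%180,'mean dir',np.degrees(np.arctan2(m[1],m[0])),len(A))
    r=np.hypot(Q[:,0]-.4925,Q[:,1]-.0715); S=Q[(r<.045)&(Q[:,2]>.045)&(Q[:,2]<.08)&(Q[:,1]<.09)&(Q[:,0]<.527)]; print('roll',len(S),fitcirc(S[:,:2],.032) if len(S)>9 else '')
    T=Q[(r<.031)&(Q[:,2]>.08)&(Q[:,2]<.095)]; print('shoulder',np.median(T[:,2]))
save('t16',cv2.resize(a[100:230,120:330],None,fx=3.6,fy=3.6,interpolation=2))
a=np.load('side16.npz')['im'];save('s16',cv2.resize(a[100:220,210:340],None,fx=4.6,fy=4.6,interpolation=2))
```

```text
tool [0.4855 0.2715 0.2828] yaw_y 1.95 tilt 0.05 t 35.9 F [ 0.1 -0.4  0.1] gap 0.503 j [-1.06  0.22  0.58  1.72 -0.12  1.24 -0.42]
shift [0.71  0.134 2.071] twist -0.045988904726527835
side knob 46 [0.49146154 0.04597953 0.15050361]
arm dir 87.59180097535825 mean dir -92.01064998172403 72
roll 277 [0.49258034 0.07080092]
shoulder 0.08787376600319896
top knob 35 [0.49091385 0.05025979 0.15711803]
arm dir 92.08763981517252 mean dir -89.8990367389494 237
roll 40 [0.44630244 0.03475183]
shoulder 0.08845614148240788
```

View pics/s16.png

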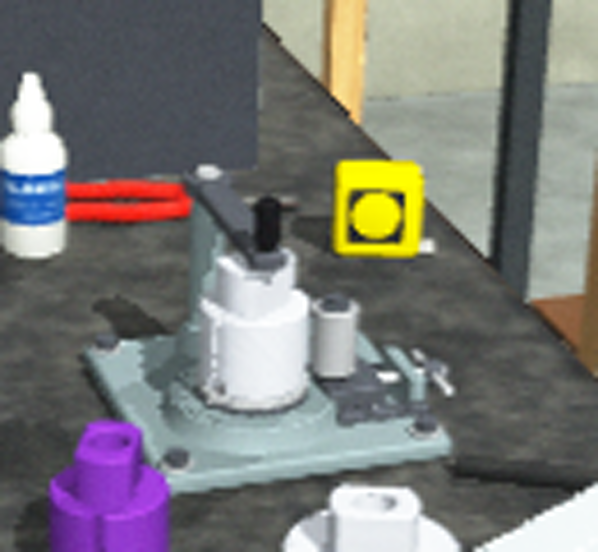

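View pics/t16.png

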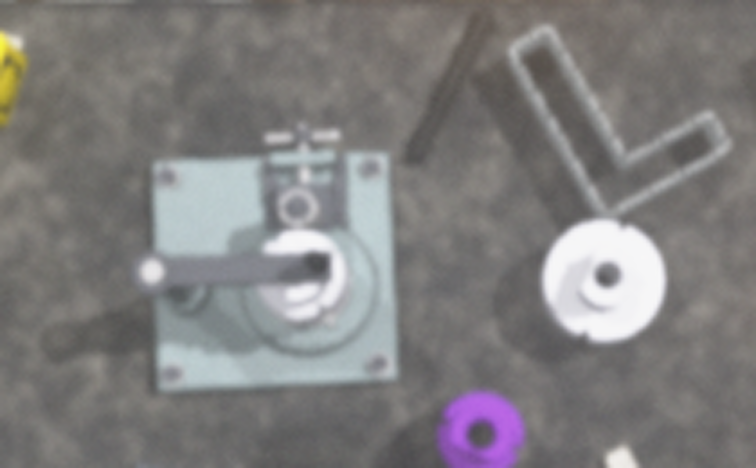

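```bash
python3 -c "
from h import *
print(job.finish_job())"
```

```text
the job is handed in; nothing more can be done
None
```

The small white roll is fitted on the spindle with the keeper shut over it, and I handed the job in at about 36 s of the 72 s allowed.

**What I did**
- I gripped the roll by its flats and measured the dog bar at about 33° in the world frame from the top camera's depth. I turned the slot to that angle before lowering.
- The slot went over the dogs at the first try, so I did no turning under pressure. The descent showed only the roll's weight (about 3 N) until it touched the flange, where it rested with roughly 11 N of pressure.
- I then pinched the keeper knob and swung it round to its end stop, where it met about 6 N, and moved the arm clear.

**Last checks**
- **Seating:** the roll's shoulder was at 0.088 m, so the underside is at 0.038 m, as it should be.
- **Centring:** the side camera put the roll within about 1 mm of the pilot. The top camera's circle fit of the roll failed because it caught too few points, so it gives no second reading.
- **Keeper:** the top camera put the arm at −87.9° against −88° for shut. The side camera read about 4° off, but it sees only part of the arm.
- **Large roll and gripper:** the large roll looked where it stood in the last picture, though I did not measure it again. The gripper touched nothing.

**Doubts**
- **Tool height:** the reported tool height was about 33 mm below where the cameras saw the fingertips. I worked from the cameras, and the roll's seating height bore that out.
- **Spindle angle:** I did not measure it afterwards. I infer it stayed at its setting because the roll went in at the measured dog angle without resistance.

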